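Scrape the strip-down tray clear

TASK

Clear the radio bench's strip-down tray: fit the yellow catch cup fully home in the socket in front of the tray, its black key in the notch, then tip the tray forward by its red handle until it is against its stop, where it stays by itself. With the tray tilted like that, scrape every part that is stuck on its floor over the lip into the cup with the orange bench scraper, never touching these gummy parts with the gripper itself. When all are in the cup, stand the scraper back in the slot of its wooden block, let the tray back down level, and set the full cup upright in the middle of its round cork mat, without disturbing the clock, the solder reel or the food tin.

Things in the scene. Friction and masses are not known exactly. Their poses are not given: they have to be found in the camera images.
- stand: fixed tipping stand, grey base plate 330 x 172 x 8 mm on the bench. Origin: on the bench, 15 mm from the middle of the plate; its x axis runs from the cup socket towards the tray's handle, z up. The tray turns about a level axis along the stand's y, 18 mm above the bench at stand x = -40 mm
- socket (a point): centre of the socket's floor (top of the base plate), on the stand at x = -132 mm, 8 mm above the bench; axes as the stand. A dark steel curb 14 mm high, 5 mm thick bounds it, inside 69 mm (x) by 141 mm (y), 2.5 mm clear of the cup all round. When the tray is level its lip is 45 mm from the seated cup's nearer wall and 128 mm above the bench
- socket_notch (a point): middle of the 17 mm wide notch in the curb at the socket's +y end, at the socket floor; the cup's key goes in it
- tray (a joint): tilt of the tray: 0 level (its start), 0.58 rad tipped forward against the stop, handle end up. A stiff friction hinge holds it anywhere; moving it takes up to about 12 N at the handle
- tray_lip (a point): middle of the tray's open front edge (lip), on the upper face of its floor; axes fixed to the tray: x from the lip along the floor to the rear wall, y across, z square to the floor, up. Steel tray, floor inside 171 mm (x) by 124 mm (y), side and rear walls 26 mm high, no wall at the lip. Tipped to the stop, the lip hangs 9 mm inside the seated cup's mouth, 32 mm above its rim
- tray_handle (a point): middle of the tray's red handle, a round bar 12 mm thick and 100 mm long along the tray's y, 40 mm behind the rear wall's outer face, 12 mm above the level of the tray's floor; axes as tray_lip
- cup_center (a point): centre of the catch cup, half-way up: loose yellow open box 64 mm (its x) by 136 mm (its y) by 62 mm high, walls 4 mm, 0.22 kg; z up. Its black key, 12 mm wide, stands 8 mm out of the middle of the +y end over the full height. Home, its axes agree with the stand's, underside on the socket floor
- cup_key (a point): the underside of the cup's key, 74 mm from the cup's centre along its +y
- rack: fixed wooden block 54 x 92 x 74 mm high, origin under its centre; a slot 10 mm wide (its x) and 72 mm long (its y) is open at the top and runs down to the bench
- scraper_center (a point): grip point of the orange bench scraper, in its handle, 93 mm above the blade's edge. x square to the blade, y along the edge, z up from edge to handle. Handle 18 mm thick (x), 72 mm long (y), 68 to 114 mm above the edge. Steel blade 4 mm thick, 64 mm wide; 0.16 kg. At the start it stands in the rack, handle on the rack's top, axes as the rack's
- scraper_edge (a point): middle of the scraper blade's lower edge (6 mm above the bench when it stands in the rack; it may stand there turned half round as well); axes as scraper_center
- sink_a_center (a point): centre of the bright aluminium finned heatsink, 34 x 30 x 14 mm; two to four such parts are on the tray's floor at the start. They are gummy: they do not slide down the tilted tray by themselves
- sink_b_center (a point): centre of the black finned heatsink, 34 x 30 x 14 mm
- relay_a_center (a point): centre of the blue relay, 34 x 30 x 16 mm
- relay_b_center (a point): centre of the white relay, 34 x 30 x 16 mm
- clock: blue desk clock, 40 x 85 x 110 mm high, loose, origin under its foot; to be left alone
- solder_reel: grey solder reel, 60 mm across, 48 mm high, standing on end, loose, origin under it; to be left alone
- tin: food tin, 74 mm across, 90 mm high, loose, origin under it; to be left alone
- mat: fixed round cork mat, 220 mm across, 4 mm thick, origin under its centre; the empty cup starts on it and the full cup ends on it

How it is judged:
By the outcome, as a careful person would: the job done as asked, in the order asked, and still so for the second after the job is handed in, with the robot touching nothing.
Of sink_a, sink_b, relay_a, relay_b only 2 to 4 are there at a start; the rules pass over those that are not, and their reading is None.
At some moment in a run one of cup, sink_a, sink_b, relay_a, relay_b may be knocked a few centimetres aside while the robot is not near it.
Once in a run the grip may slacken for a moment while it holds something.
It also fails if it takes over 184 s, if anything falls off the work surface, if the arm or the gripper's body presses on something with over 40 N, if the wrist force passes 120 N, or if a joint passes its speed limit or range.

ROBOT

A 6-joint arm with a two-finger parallel gripper is mounted at the origin on the work surface. World frame = base frame: x ahead of the robot, y to its left, z up, the work surface at z = 0. Lengths are in m, angles in degrees, forces in N, time in s.
With the tool pointing down it reaches from about 0.3 to 0.775 m from the base axis. Payload 14.6 kg.
Tool frame: the origin (TCP) lies midway between the tips of the shut fingers; the grasp point (between the pads) lies 19 mm behind it (arm.grasp_offset is the distance from the TCP to the grasp point, in m); z points along the fingers, y is the line along which they close (so a half turn about z gives the same grasp; the last joint's range is limited). The gripper opens to 94 mm and grips with 3 to 60 N. Pads are 16 mm wide; open, the fingers measure 119 mm over their backs; the gripper's body (75 mm by 177 mm) begins 78 mm behind the grasp point.
Start: joints at [-70.05, 17.183, 87.147, -0, 75.671, -3.816], TCP at [0.222, -0.503, 0.205] pointing down, gripper open.
Joint ranges: [-173.82, 173.82], [-45.26, 126.66], [13.44, 144.39], [-59.66, 239.66], [0, 175.72], [-146.38, 146.38]. Speed limits (degrees/s): [127.2, 127.2, 147.25, 180, 180, 180].

INTERFACE

Orientations are given as [roll, pitch, yaw] about the fixed x, y, z axes, in that order (R = Rz(yaw) Ry(pitch) Rx(roll)).
In Python, from rig import arm gives the robot as it stands. The module is installed in compiled form; this text tells all that it offers.
- The arm moves only by the tool arm_command, never from a script. Its arguments are lists of equal length, an entry for each row: "offset": the shift along the tool's x, y, z in m, a list of three; "yaw": the turn about the tool's z in rad; "fingers": the opening, from 0 (shut) to 1 (fully open). In form: {"offset": [[tx, ty, tz], ...], "yaw": [yaw, ...], "fingers": [fingers, ...]}. A call has exactly 5 rows; each row is the pose to reach, as a shift and turn from the pose commanded when the call began, along the tool's axes at that moment; what a row does not reach only later rows make up. A row lasts 1/10 s, in which the tool goes at most 50 mm and 8.59 degrees, less where a joint would pass 70% of its speed; a pose out of reach is approached as far as the arm can. A call with a gripper value outside its range is refused whole. The fingers move at their own pace and stop on an object; "newtons" is the grip in N (left out, the last holds). Time passes only in rows, so rows that repeat a pose let the fingers close, or fill a call up. It gives the time, the measured TCP pose, the force, the opening and the grip force at its end, in the units of the state.
- arm.get_state(): the state, without advancing time (a new reading comes with each control period).
- arm.camera(name): name is "scene" or "top"; returns a dict with "image" (384x512x3 uint8, red, green, blue), "vfov" (degrees; the focal length in pixels is half the picture's height over the tangent of half this angle, whatever the lens; pixels are square), "cx", "cy" (the principal point, pixels), "dist_coeffs" ([k1, k2, p1, p2, k3] as OpenCV has them; the pictures are not rectified), "pose" (4x4, takes a point from camera to world coordinates). Camera axes: x right, y down, z forward; pixel columns grow to the right and rows downward; lengths in m; the calibration is good to about 2 mm. A picture is of the moment at which its call begins. There is no depth.
- arm.close_job(): hands the job in; it is judged then, once.
Trained networks look in a picture, given as the dict that the camera call returned (one of the last four; its "shot" number tells which), for a name from the list of things; names that differ only in an ending like _2 or _b are one class to them, and where a whole thing is asked for, a point or a joint stands for the part that bears it (a point fixed in the world has none). Each returns a list of dicts, best first, with "conf" (0 to 1); they miss things now and then, are a little off and sometimes report something else, mostly with a low value. They report only what shows in the picture. A call takes as long as a camera call.
- arm.search_frame(target, picture): "extent" ([left, top, right, bottom] as shares, 0 to 1, of the picture: columns of its width, rows of its height, round what is visible of it).
The state is a dict: "t": time; "joint_pos": joint angles; "joint_vel": joint speeds; "joint_efforts": joint torques, N m; "position": TCP position; "orientation": TCP orientation; "contact_force": force on the tool from outside, world axes, zero at the start; "torque": the same for the moment, N m; "opening": finger opening in m; "grasp_force": force on a finger pad.
Only numpy, scipy, OpenCV 4.12 (cv2) and the standard library are available. Lean on these libraries where they do the work, as an engineer would, in place of code of your own. Each camera call takes 0.05 s, during which the arm holds its last target. There are 200 camera calls.

## Working session

There is one attempt and no reset: what is moved stays moved. The work goes in short steps, Python scripts to look and compute and a tool call to move; the robot and the scene stay as the last step left them, time stands still between calls to the robot, and variables do not carry over. Pictures are saved under pics/ and viewed, at most 14 in all, crops included, and the job is handed in when it is done.

Besides the shell and the picture viewer there is one more tool, called after "Emit:" in YAML: its name, and indented under it one key for each argument. arm_command: Moves the arm, as the interface text tells. Its arguments: {"type":"object","properties":{"offset":{"type":"array","items":{"type":"array","items":{"type":"number"}}},"yaw":{"type":"array","items":{"type":"number"}},"fingers":{"type":"array","items":{"type":"number"}},"newtons":{"type":"number"}},"required":["offset","yaw","fingers"]}

```bash
mkdir -p pics; cat > h.py <<'E'
import numpy as np, cv2
from rig import arm
def K(p):
    h=p["image"].shape[0]; f=h/2/np.tan(np.radians(p["vfov"])/2)
    return np.array([[f,0,p["cx"]],[0,f,p["cy"]],[0,0,1.]])
def ray(p,uv):
    q=cv2.undistortPoints(np.array([[uv]],float),K(p),np.array(p["dist_coeffs"],float))[0,0]
    P=np.array(p["pose"]); return P[:3,3],P[:3,:3]@np.array([q[0],q[1],1])
def at_z(p,uv,z):
    o,d=ray(p,uv); return o+d*(z-o[2])/d[2]
def proj(p,X):
    P=np.linalg.inv(np.array(p["pose"])); r,_=cv2.Rodrigues(P[:3,:3])
    return cv2.projectPoints(np.array(X,float).reshape(-1,3),r,P[:3,3],K(p),np.array(p["dist_coeffs"],float))[0][:,0]
def save(p,n,crop=None,s=1):
    im=p["image"][:,:,::-1]
    if crop: im=im[crop[1]:crop[3],crop[0]:crop[2]]
    cv2.imwrite("pics/"+n,cv2.resize(im,None,fx=s,fy=s,interpolation=cv2.INTER_CUBIC))
E
python3 - <<'E'
from h import *
for n in("scene","top"):
    p=arm.camera(n); save(p,n+"0.png",s=1.5)
    print(n,p["vfov"],p["cx"],p["cy"],p["dist_coeffs"],np.round(p["pose"],3).tolist())
    for t in["stand","tray_lip","cup_center","rack","scraper_center","sink_a_center","relay_a_center","clock","solder_reel","tin","mat"]:
        print(t,[(round(d["conf"],2),np.round(np.array(d["extent"])*[512,384,512,384],0).tolist()) for d in arm.search_frame(t,p)[:4]])
print(arm.get_state(),arm.grasp_offset)
E
```

```text
scene 54.05503276965831 254.99886063878682 197.11163199253596 [-0.10994864  0.          0.          0.          0.        ] [[-0.741, 0.541, -0.399, 0.961], [0.672, 0.601, -0.434, 0.415], [0.005, -0.589, -0.808, 0.872], [0.0, 0.0, 0.0, 1.0]]
stand [(0.75, [269.0, 181.0, 284.0, 193.0]), (0.71, [190.0, 155.0, 318.0, 267.0])]
tray_lip [(0.74, [220.0, 155.0, 320.0, 250.0]), (0.23, [130.0, 151.0, 147.0, 201.0])]
cup_center [(0.73, [389.0, 258.0, 410.0, 298.0]), (0.57, [176.0, 103.0, 209.0, 147.0])]
rack [(0.74, [360.0, 266.0, 412.0, 323.0])]
scraper_center [(0.77, [387.0, 259.0, 411.0, 298.0])]
sink_a_center [(0.66, [268.0, 179.0, 285.0, 195.0])]
relay_a_center [(0.29, [189.0, 153.0, 316.0, 267.0])]
clock [(0.83, [130.0, 151.0, 150.0, 202.0]), (0.43, [389.0, 261.0, 414.0, 296.0])]
solder_reel [(0.97, [178.0, 236.0, 203.0, 267.0])]
tin [(0.89, [271.0, 295.0, 302.0, 339.0])]
mat [(0.88, [165.0, 109.0, 235.0, 160.0])]
top 53.747634693601654 253.72276170988957 186.77226306683522 [-0.02438906  0.          0.          0.          0.        ] [[-0.024, -0.976, 0.215, 0.367], [-1.0, 0.024, -0.003
[... 622 characters left out ...]
266.0])]
{'t': 1.2, 'joint_pos': array([-7.00484837e+01,  1.71832719e+01,  8.71455130e+01,  1.73404188e-03,
        7.56716285e+01, -3.81635773e+00]), 'joint_vel': array([0.04645909, 0.06068747, 0.00864678, 0.10846563, 0.03608759,
       0.03612344]), 'joint_efforts': array([-2.71019344e-03, -5.31668615e+01, -3.52918589e+01,  7.07597472e-02,
        2.12541735e-02,  2.16529941e-06]), 'position': array([ 0.22166676, -0.50334774,  0.20545313]), 'orientation': array([-1.79999699e+02, -1.70389300e-03,  2.37674449e+01]), 'contact_force': array([-0.3888245 ,  0.42712078, -0.15684699]), 'torque': array([0.0489896 , 0.0332005 , 0.04418347]), 'grasp_force': 0.0, 'opening': 0.09399962415586724} 0.0188
```

View pics/scene0.png

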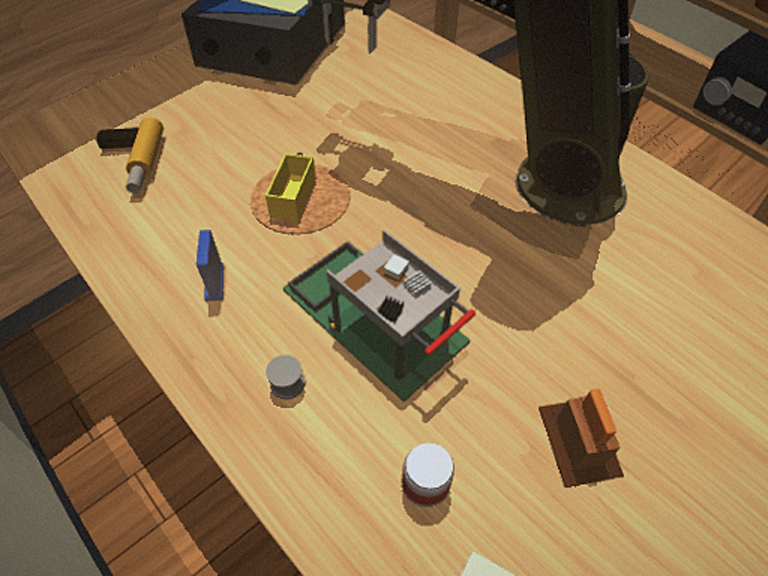

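View pics/top0.png

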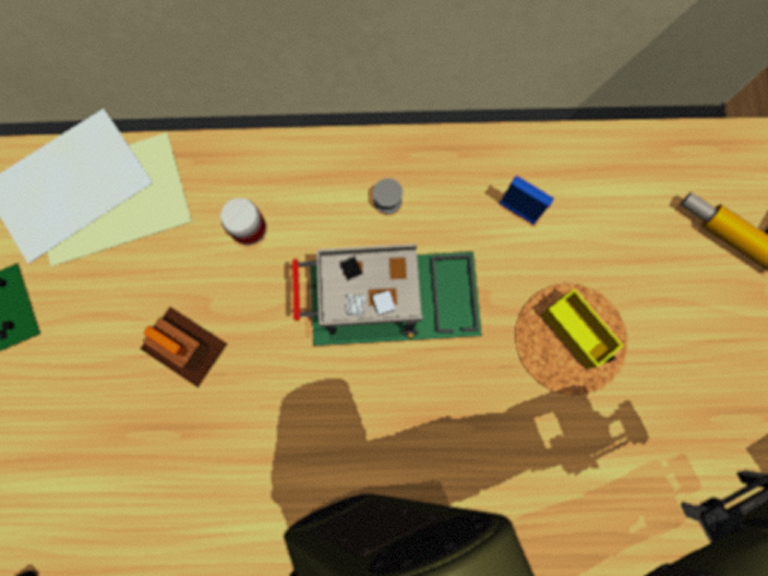

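```bash
python3 - <<'E'
from h import *
p=arm.camera("top"); q=arm.camera("scene")
import pickle; pickle.dump((p,q),open("p0.pkl","wb"))
def crop(p,c,s):
    im=cv2.resize(p["image"][c[1]:c[3],c[0]:c[2],::-1],None,fx=s,fy=s,interpolation=cv2.INTER_CUBIC)
    for u in range((c[0]+9)//10*10,c[2],10):
        x=int((u-c[0]+.5)*s); cv2.line(im,(x,0),(x,6),(255,0,255),1); cv2.putText(im,str(u),(x-10,16),0,.35,(255,0,255),1)
    for v in range((c[1]+9)//10*10,c[3],10):
        y=int((v-c[1]+.5)*s); cv2.line(im,(0,y),(6,y),(255,0,255),1); cv2.putText(im,str(v),(8,y+4),0,.35,(255,0,255),1)
    return im
cv2.imwrite("pics/a1.png",crop(p,(188,152,332,238),5.5))
a=np.hstack([crop(p,(350,185,420,250),5.5),crop(p,(90,200,156,265),5.5)])
cv2.imwrite("pics/a2.png",a)
cv2.imwrite("pics/a3.png",crop(q,(185,150,325,272),4.9))
E
```

```text
(no output)
```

View pics/a1.png

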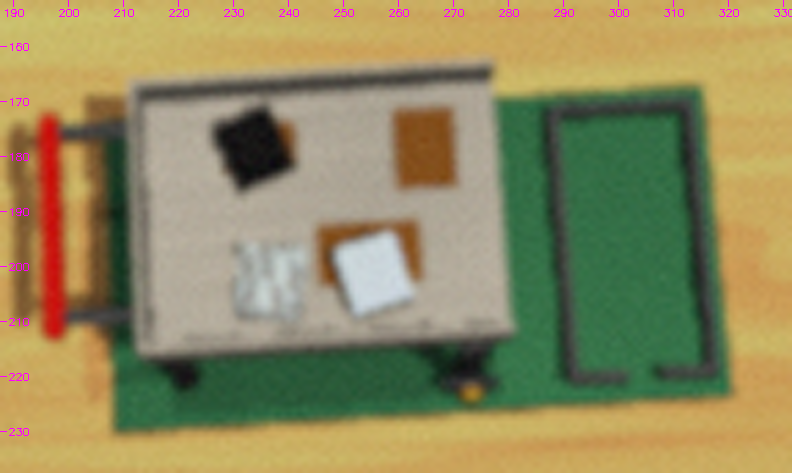

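View pics/a2.png

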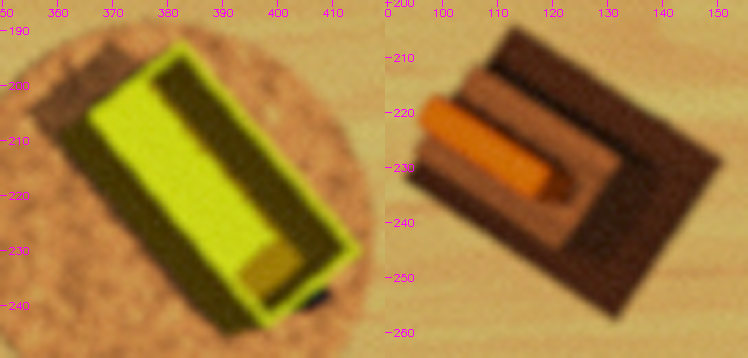

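View pics/a3.png

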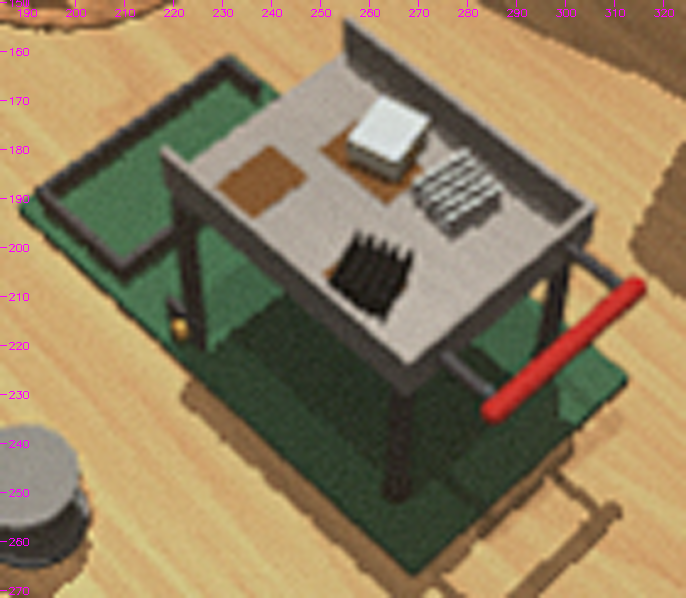

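```bash
cat >> h.py <<'E'
from scipy.optimize import least_squares
def fit(obs,x0):
    """obs: list of (pic,(u,v),(x,y,z local)); pose x,y,yaw -> residual px"""
    def r(a):
        c,s=np.cos(a[2]),np.sin(a[2]); out=[]
        for p,uv,l in obs:
            out.append(proj(p,[a[0]+c*l[0]-s*l[1],a[1]+s*l[0]+c*l[1],l[2]])[0]-uv)
        return np.ravel(out)
    f=least_squares(r,x0,x_scale=[.1,.1,1],loss="soft_l1"); return f.x,r(f.x).reshape(-1,2)
E
python3 - <<'E'
from h import *
import pickle
p,q=pickle.load(open("p0.pkl","rb"))
st_t=[(p,(315.5,168),(-.18,-.086,.008)),(p,(320,223),(-.18,.086,.008)),(p,(208.5,230),(.15,.086,.008)),
(p,(313,169.5),(-.1715,-.0755,.022)),(p,(287,171.5),(-.0925,-.0755,.022)),(p,(318,220.5),(-.1715,.0755,.022)),(p,(291,221.5),(-.0925,.0755,.022)),
(p,(281,212.5),(-.055,.062,.128)),(p,(196.5,172),(.158,-.05,.146)),(p,(197.5,213),(.158,.05,.146))]
st_s=[(q,(188.5,191.5),(-.18,-.086,.008)),(q,(268,267),(.15,-.086,.008)),(q,(312,227),(.15,.086,.008)),(q,(285,233.5),(.158,-.05,.14)),(q,(315,208),(.158,.05,.14))]
for o in(st_t,st_s,st_t+st_s):
    a,r=fit(o,[.5,0,1.57]); print("stand",np.round(a[:2]*1000,1),np.degrees(a[2]).round(2)); print(np.round(r,1).tolist())
cup=[(p,(382,192.5),(.032,-.068,.066)),(p,(415,230),(.032,.068,.066)),(p,(398.5,243.5),(-.032,.068,.066)),(p,(366,205.5),(-.032,-.068,.066))]
c=at_z(p,(390,218),.066); 
for y0 in(-2.3,):
    for s in(1,-1):
        o=[(b,u,(l[0]*s,l[1],l[2])) for b,u,l in cup]
        a,r=fit(o,[c[0],c[1],y0]); print("cup",np.round(a[:2]*1000,1),np.degrees(a[2]),np.abs(r).max().round(1))
c=at_z(p,(114,229),.074)
ra=[(p,(106.5,212),(.027,.046,.074)),(p,(132,228.5),(.027,-.046,.074)),(p,(121,245),(-.027,-.046,.074)),(p,(95,229),(-.027,.046,.074))]
a,r=fit(ra,[c[0],c[1],.5]); print("rack",np.round(a[:2]*1000,1),np.degrees(a[2]),np.round(r,1).tolist())
def mask(im,lo,hi): return cv2.inRange(cv2.cvtColor(im,cv2.COLOR_RGB2HSV),lo,hi)
for n,b,reg in(("top",p,(85,205,135,245)),("scene",q,(380,250,420,305))):
    m=mask(b["image"],(5,170,190),(17,255,255)); k=np.zeros_like(m); k[reg[1]:reg[3],reg[0]:reg[2]]=255; m&=k
    pts=np.argwhere(m)[:,::-1].astype(np.float32); rr=cv2.minAreaRect(pts); print(n,len(pts),pts.mean(0),rr)
    bx=cv2.boxPoints(rr)
    if n=="top": print("handle ctr",at_z(b,pts.mean(0),.12), [at_z(b,v,.12).round(4).tolist() for v in bx])
for n,uv,z in(("clock",(351,133),.11),("reel",(259,129),.048),("tin",(160,146),.09),("mat",(381,227),.004)): print(n,at_z(p,uv,z).round(3))
E
```

```text
stand [572.7 -18.2] 91.81
[[-0.1, -0.7], [0.7, 1.2], [-0.9, 0.5], [0.6, 0.1], [0.1, -0.4], [0.3, -0.4], [-0.0, 0.2], [-0.9, -0.2], [0.1, 1.6], [0.1, -1.7]]
stand [572.9 -16.1] 91.54
[[-0.6, -0.6], [0.9, 0.0], [2.0, -0.3], [-0.2, 0.2], [-1.1, 0.4]]
stand [573.1 -17.6] 91.68
[[-0.3, -0.7], [0.4, 1.2], [-1.2, 0.3], [0.4, 0.1], [-0.1, -0.5], [-0.0, -0.4], [-0.3, 0.1], [-1.2, -0.3], [-0.1, 1.4], [-0.2, -2.0], [-1.1, -0.7], [0.6, -0.4], [1.6, -0.8], [-0.6, -0.2], [-1.5, -0.0]]
cup [ 499.  -385.6] -185.12461962861434 35.7
cup [ 498.9 -385.2] -593.2778244787044 0.7
rack [486.6 379.7] -32.17489846807473 [[-0.8, -0.3], [0.9, 0.2], [0.6, 0.7], [-0.7, -0.6]]
top 130 [106.761536 225.91539 ] ((106.69229125976562, 225.96151733398438), (24.961509704589844, 5.269651412963867), 33.690067291259766)
handle ctr [0.48859293 0.38096131 0.12      ] [[0.5017, 0.4134, 0.12], [0.5132, 0.4063, 0.12], [0.4753, 0.3491, 0.12], [0.464, 0.3563, 0.12]]
scene 183 [401.77597 273.62296] ((401.6551818847656, 273.6379699707031), (30.268341064453125, 6.313641548156738), 68.19859313964844)
clock [ 0.734 -0.283  0.11 ]
reel [ 0.775 -0.028  0.048]
tin [0.716 0.254 0.09 ]
mat [ 0.48  -0.378  0.004]
```

```bash
cat >> h.py <<'E'
def plan(wps,start=None,v=.045):
    """wps: (x,y,z,psi_deg); prints rows per call (5 rows), offsets in m along the tool axes at each call's start"""
    s=arm.get_state()
    cur=np.array(start if start is not None else list(s["position"])+[s["orientation"][2]],float)
    rows=[]
    for w in wps:
        w=np.array(w,float); d=w-cur; n=max(1,int(np.ceil(max(np.linalg.norm(d[:3])/v,abs(d[3])/8)-1e-6)))
        rows+=[cur+d*(i+1)/n for i in range(n)]; cur=w
    while len(rows)%5: rows.append(rows[-1])
    b=np.array(start if start is not None else list(s["position"])+[s["orientation"][2]],float)
    for i in range(0,len(rows),5):
        o=[];y=[];a=np.radians(b[3])
        for r in rows[i:i+5]:
            d=r-b; o.append([round(d[0]*np.cos(a)+d[1]*np.sin(a),4),round(d[0]*np.sin(a)-d[1]*np.cos(a),4),round(-d[2],4)]); y.append(round(-np.radians(d[3]),3))
        print(o,y); b=rows[i+4]
def st():
    s=arm.get_state(); print("t",round(s["t"],2),"pos",s["position"].round(4),"ori",s["orientation"].round(2),"F",s["contact_force"].round(1),"M",s["torque"].round(2),"open",round(s["opening"],4),"grip",round(s["grasp_force"],1))
E
python3 -c "
from h import *
plan([(.499,-.385,.14,36.7),(.499,-.385,.039,36.7)])"
```

```text
[[np.float64(0.0431), np.float64(0.0005), np.float64(0.0093)], [np.float64(0.0862), np.float64(0.001), np.float64(0.0187)], [np.float64(0.1292), np.float64(0.0015), np.float64(0.028)], [np.float64(0.1723), np.float64(0.002), np.float64(0.0374)], [np.float64(0.2154), np.float64(0.0025), np.float64(0.0467)]] [np.float64(-0.032), np.float64(-0.065), np.float64(-0.097), np.float64(-0.129), np.float64(-0.161)]
[[np.float64(0.0424), np.float64(0.0074), np.float64(0.0093)], [np.float64(0.0849), np.float64(0.0148), np.float64(0.0187)], [np.float64(0.0849), np.float64(0.0148), np.float64(0.0524)], [np.float64(0.0849), np.float64(0.0148), np.float64(0.086)], [np.float64(0.0849), np.float64(0.0148), np.float64(0.1197)]] [np.float64(-0.032), np.float64(-0.065), np.float64(-0.065), np.float64(-0.065), np.float64(-0.065)]
```

Emit:
arm_command:
  offset:
    - [0.043, 0.0005, 0.009]
    - [0.086, 0.001, 0.019]
    - [0.129, 0.0015, 0.028]
    - [0.172, 0.002, 0.037]
    - [0.215, 0.0025, 0.047]
  yaw: [-0.032, -0.065, -0.097, -0.129, -0.161]
  fingers: [1, 1, 1, 1, 1]

```text
t: 1.8
position: [0.421, -0.4182, 0.1583]
orientation: [180.0, -0.0, 33.1]
contact_force: [-0.4, -0.9, -0.3]
opening: 0.0937
grasp_force: 0.0
```

Emit:
arm_command:
  offset:
    - [0.043, 0.0075, 0.009]
    - [0.085, 0.015, 0.018]
    - [0.085, 0.015, 0.018]
    - [0.085, 0.015, 0.018]
    - [0.085, 0.015, 0.018]
  yaw: [-0.032, -0.065, -0.065, -0.065, -0.065]
  fingers: [1, 1, 1, 1, 1]

```text
t: 2.3
position: [0.4982, -0.3858, 0.1407]
orientation: [180.0, 0.0, 36.7]
contact_force: [0.3, 0.2, 0.4]
opening: 0.0935
grasp_force: 0.0
```

```bash
sed -i 's/print(o,y); b=/print([[float(a) for a in q] for q in o],[float(a) for a in y]); b=/' h.py; python3 - <<'E'
from h import *
st(); s=arm.get_state()["position"]
p=arm.camera("top"); q=arm.camera("scene")
print(proj(p,s),proj(q,s))
a=[cv2.resize(b["image"][c[1]:c[3],c[0]:c[2],::-1],(400,400),interpolation=cv2.INTER_CUBIC) for b,c in((p,(340,180,430,270)),(q,(150,70,240,160)))]
cv2.imwrite("pics/b.png",np.hstack(a))
plan([(.499,-.385,.039,36.7)])
E
```

```text
t 2.3 pos [ 0.4982 -0.3858  0.1407] ori [1.7999e+02 1.0000e-02 3.6660e+01] F [0.3 0.2 0.4] M [0.01 0.04 0.03] open 0.0935 grip 0.0
[[400.5857143 214.0040242]] [[188.96208434  97.35204339]]
[[0.0005, -0.0001, 0.034], [0.0009, -0.0002, 0.068], [0.0014, -0.0003, 0.102], [0.0014, -0.0003, 0.102], [0.0014, -0.0003, 0.102]] [-0.0, -0.001, -0.001, -0.001, -0.001]
```

View pics/b.png

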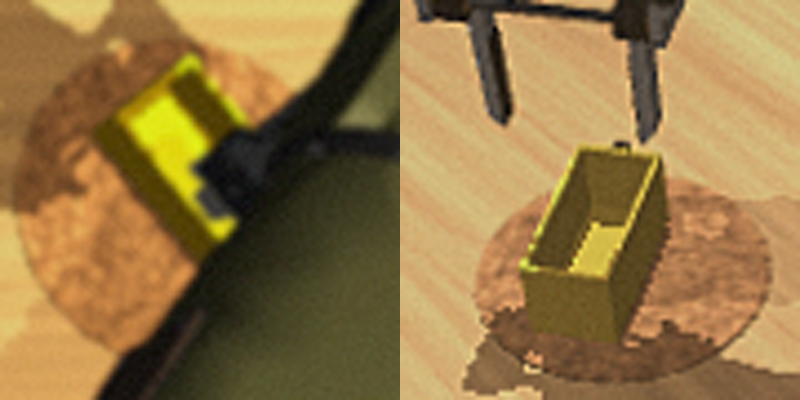

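Emit:
arm_command:
  offset:
    - [0.001, 0, 0.034]
    - [0.001, 0, 0.068]
    - [0.001, 0, 0.102]
    - [0.001, 0, 0.102]
    - [0.001, 0, 0.102]
  yaw: [0, 0, 0, 0, 0]
  fingers: [1, 1, 1, 1, 0.5]
  newtons: 25

```text
t: 2.9
position: [0.4995, -0.3854, 0.0396]
orientation: [180.0, -0.0, 36.7]
contact_force: [0.1, -0.2, 0.7]
opening: 0.0891
grasp_force: 0.0
```

Emit:
arm_command:
  offset:
    - [0, 0, 0]
    - [0, 0, 0]
    - [0, 0, 0]
    - [0, 0, 0]
    - [0, 0, 0]
  yaw: [0, 0, 0, 0, 0]
  fingers: [0.5, 0.5, 0.5, 0.5, 0.5]

```text
t: 3.4
position: [0.5, -0.3849, 0.0397]
orientation: [179.9, -0.0, 36.7]
contact_force: [-2.7, 2.0, 7.1]
opening: 0.0639
grasp_force: 25.0
```

```bash
python3 -c "
from h import *
plan([(.50,-.385,.12,36.7),(.577,-.149,.1,1.7)])"
```

```text
[[-0.0, 0.0, -0.0402], [-0.0, 0.0001, -0.0803], [0.0338, -0.0238, -0.077], [0.0676, -0.0476, -0.0737], [0.1014, -0.0715, -0.0703]] [0.0, 0.0, 0.102, 0.204, 0.306]
[[0.0251, -0.0329, 0.0033], [0.0501, -0.0659, 0.0067], [0.0752, -0.0988, 0.01], [0.0752, -0.0988, 0.01], [0.0752, -0.0988, 0.01]] [0.102, 0.204, 0.305, 0.305, 0.305]
```

Emit:
arm_command:
  offset:
    - [0, 0, -0.04]
    - [0, 0, -0.08]
    - [0.034, -0.024, -0.077]
    - [0.068, -0.048, -0.074]
    - [0.101, -0.0715, -0.07]
  yaw: [0, 0, 0.102, 0.204, 0.306]
  fingers: [0.5, 0.5, 0.5, 0.5, 0.5]

```text
t: 3.9
position: [0.5381, -0.2656, 0.1088]
orientation: [180.0, -0.0, 18.9]
contact_force: [1.0, 0.1, -2.7]
opening: 0.0637
grasp_force: 25.0
```

Emit:
arm_command:
  offset:
    - [0.025, -0.033, 0.003]
    - [0.05, -0.066, 0.007]
    - [0.075, -0.099, 0.01]
    - [0.075, -0.099, 0.01]
    - [0.075, -0.099, 0.01]
  yaw: [0.102, 0.204, 0.305, 0.305, 0.305]
  fingers: [0.5, 0.5, 0.5, 0.5, 0.5]

```text
t: 4.4
position: [0.5763, -0.1482, 0.0985]
orientation: [180.0, 0.0, 1.9]
contact_force: [0.2, -0.8, -2.3]
opening: 0.0637
grasp_force: 25.0
```

```bash
python3 - <<'E'
from h import *
st()
p=arm.camera("top"); q=arm.camera("scene")
import pickle; pickle.dump((p,q),open("p1.pkl","wb"))
def crop(p,c,s):
    im=cv2.resize(p["image"][c[1]:c[3],c[0]:c[2],::-1],None,fx=s,fy=s,interpolation=cv2.INTER_CUBIC)
    for u in range((c[0]+9)//10*10,c[2],10):
        x=int((u-c[0]+.5)*s); cv2.line(im,(x,0),(x,6),(255,0,255),1); cv2.putText(im,str(u),(x-10,16),0,.35,(255,0,255),1)
    for v in range((c[1]+9)//10*10,c[3],10):
        y=int((v-c[1]+.5)*s); cv2.line(im,(0,y),(6,y),(255,0,255),1); cv2.putText(im,str(v),(8,y+4),0,.35,(255,0,255),1)
    return im
cv2.imwrite("pics/c.png",np.hstack([crop(p,(270,140,340,240),5.5),crop(q,(180,110,255,210),5.5)]))
E
```

```text
t 4.4 pos [ 0.5763 -0.1482  0.0985] ori [1.7999e+02 1.0000e-02 1.8500e+00] F [ 0.2 -0.8 -2.3] M [-0.    0.07 -0.  ] open 0.0637 grip 25.0
```

View pics/c.png

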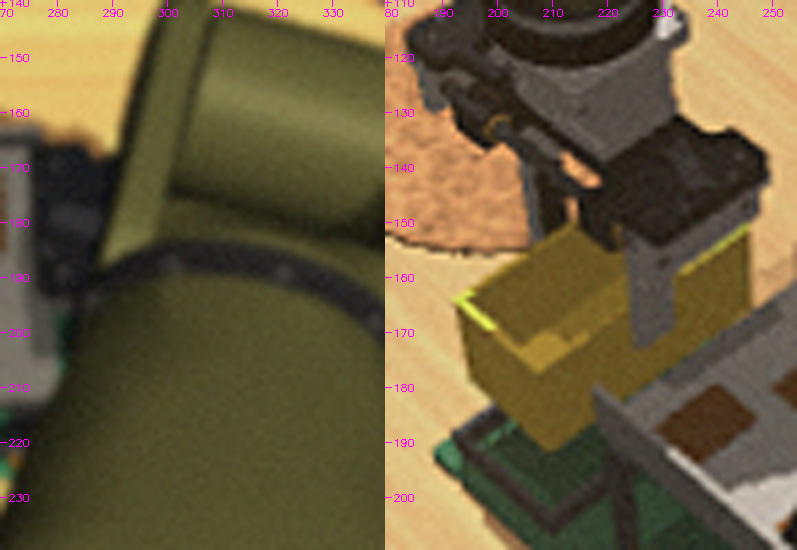

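```bash
python3 - <<'E'
from h import *
import pickle
p,q=pickle.load(open("p1.pkl","rb"))
b,r=.0629,.1249
cup=[(q,(193.5,164),(-.032,-.068,r)),(q,(246,151),(.032,.068,r)),(q,(207.3,178),(.032,-.068,r)),(q,(210,191.7),(.032,-.068,b)),(q,(195.5,179.5),(-.032,-.068,b)),(q,(214,150.5),(-.032,.068,r))]
a,e=fit(cup,[.577,-.149,1.6]); print(a[:2].round(4),np.degrees(a[2]),e.round(1).tolist())
cu=[(q,(193,189),(-.0395,-.0755,.022)),(q,(210,207),(.0395,-.0755,.022)),(q,(232,161.5),(-.0395,.0755,.022)),(q,(188.5,191.5),(-.048,-.086,.008))]
a,e=fit(cu,[.577,-.149,1.6]); print(a[:2].round(4),np.degrees(a[2]),e.round(1).tolist())
E
```

```text
[ 0.5753 -0.1455] 92.52533910475644 [[-1.6, 0.6], [0.1, -0.4], [0.4, 0.1], [-0.1, 0.9], [-0.7, -0.1], [16.1, -11.9]]
[ 0.5784 -0.1423] 91.13555629270333 [[-0.5, 0.0], [0.1, -1.3], [0.4, 0.2], [-0.0, 0.8]]
```

```bash
python3 - <<'E'
from h import *
import pickle
from scipy.optimize import minimize
p,q=pickle.load(open("p0.pkl","rb"))
S=8
def boxpts(x0,x1,y0,y1,z0,z1): return [(x,y,z) for x in(x0,x1) for y in(y0,y1) for z in(z0,z1)]
bars=[boxpts(-.0395,-.0345,-.0755,.0755,.008,.022),boxpts(.0345,.0395,-.0755,.0755,.008,.022),boxpts(-.0395,.0395,-.0755,-.0705,.008,.022),
boxpts(-.0395,-.0085,.0705,.0755,.008,.022),boxpts(.0085,.0395,.0705,.0755,.008,.022)]
def render(pic,a,reg,shapes):
    h,w=reg[3]-reg[1],reg[2]-reg[0]; m=np.zeros((h*S,w*S),np.uint8); c,s=np.cos(a[2]),np.sin(a[2])
    for b in shapes:
        b=np.array(b); X=np.c_[a[0]+c*b[:,0]-s*b[:,1],a[1]+s*b[:,0]+c*b[:,1],b[:,2]]
        u=(proj(pic,X)-[reg[0],reg[1]]+.5)*S
        cv2.fillConvexPoly(m,cv2.convexHull(np.round(u*16).astype(np.int32)),255,shift=4)
    m=cv2.resize(m,(w,h),interpolation=cv2.INTER_AREA)/255.; return cv2.GaussianBlur(m,(0,0),.7)
for n,pic,reg in(("top",p,(284,164,324,228)),("scene",q,(186,155,222,212))):
    im=pic["image"][reg[1]:reg[3],reg[0]:reg[2]].astype(float)
    # two-class darkness: curb vs surroundings, via greenness g = G - R (curb gray ~0) on plate; brightness elsewhere
    V=im.max(2); 
    def cost(v):
        a=[v[0]/1e3,v[1]/1e3,v[2]/100]; m=render(pic,a,reg,bars).ravel()
        # linear regression of colours on mask + plate mask
        pl=render(pic,a,reg,[boxpts(-.048,.12,-.086,.086,0,.008)]).ravel()
        A=np.c_[np.ones_like(m),pl,m]; Y=im.reshape(-1,3)
        return ((Y-A@np.linalg.lstsq(A,Y,rcond=None)[0])**2).mean()
    best=None
    for dx in(-3,0,3):
        for dy in(-3,0,3):
            f=minimize(cost,[576.7+dx,-148.5+dy,160],method="Nelder-Mead",options=dict(initial_simplex=np.array([576.7+dx,-148.5+dy,160.])+np.array([[0,0,0],[3,0,0],[0,3,0],[0,0,2]]),xatol=.05,fatol=.01))
            if best is None or f.fun<best.fun: best=f
    print(n,best.x[:2].round(2),np.degrees(best.x[2]/100).round(2),best.fun)
E
```

```text
top [ 578.45 -149.15] 91.85 59.41467844588919
scene [ 578.32 -147.67] 92.24 229.6041664429466
```

Emit:
arm_command:
  offset:
    - [0.003, 0.001, 0.01]
    - [0.003, 0.001, 0.02]
    - [0.003, 0.001, 0.03]
    - [0.003, 0.001, 0.036]
    - [0.003, 0.001, 0.036]
  yaw: [0, 0, 0, 0, 0]
  fingers: [0.5, 0.5, 0.5, 0.5, 0.5]

```text
t: 5.0
position: [0.5786, -0.1497, 0.0611]
orientation: [-180.0, 0.1, 1.7]
contact_force: [0.7, -0.2, -1.7]
opening: 0.0636
grasp_force: 25.0
```

Emit:
arm_command:
  offset:
    - [0, 0, 0.002]
    - [0, 0, 0.004]
    - [0, 0, 0.006]
    - [0, 0, 0.008]
    - [0, 0, 0.008]
  yaw: [0, 0, 0, 0, 0]
  fingers: [0.5, 0.5, 0.5, 0.5, 0.5]

```text
t: 5.5
position: [0.5791, -0.1497, 0.0542]
orientation: [-180.0, 0.0, 1.7]
contact_force: [0.2, 0.1, -2.4]
opening: 0.0639
grasp_force: 25.0
```

Emit:
arm_command:
  offset:
    - [0, 0, 0.003]
    - [0, 0, 0.006]
    - [0, 0, 0.009]
    - [0, 0, 0.01]
    - [0, 0, 0.01]
  yaw: [0, 0, 0, 0, 0]
  fingers: [0.5, 0.5, 0.5, 0.5, 0.5]

```text
t: 6.0
position: [0.5791, -0.1497, 0.0442]
orientation: [-180.0, 0.0, 1.7]
contact_force: [-0.5, -0.1, -1.9]
opening: 0.0639
grasp_force: 25.0
```

Emit:
arm_command:
  offset:
    - [0, 0, 0.001]
    - [0, 0, 0.002]
    - [0, 0, 0.002]
    - [0, 0, 0.002]
    - [0, 0, 0.002]
  yaw: [0, 0, 0, 0, 0]
  fingers: [0.5, 0.5, 0.5, 0.5, 0.5]

```text
t: 6.5
position: [0.5794, -0.1498, 0.0437]
orientation: [180.0, -0.0, 1.7]
contact_force: [-5.4, 2.4, 10.1]
opening: 0.0639
grasp_force: 25.0
```

Emit:
arm_command:
  offset:
    - [0, 0, 0]
    - [0, 0, 0]
    - [0, 0, 0]
    - [0, 0, -0.03]
    - [0, 0, -0.07]
  yaw: [0, 0, 0, 0, 0]
  fingers: [0.95, 0.95, 0.95, 0.95, 0.95]

```text
t: 7.0
position: [0.5782, -0.1495, 0.1115]
orientation: [-179.9, 0.2, 1.7]
contact_force: [0.4, 0.1, -0.2]
opening: 0.0889
grasp_force: 0.0
```

```bash
python3 - <<'E'
from h import *
import pickle
p,q=pickle.load(open("p0.pkl","rb"))
print(at_z(p,(196.8,192.5),.146)); st()
plan([(.578,-.14,.20,1.7),(.569,.1405,.20,1.85)])
E
```

```text
[0.56705453 0.14045574 0.146     ]
t 7.0 pos [ 0.5782 -0.1495  0.1115] ori [-179.92    0.21    1.7 ] F [ 0.4  0.1 -0.2] M [-0.02  0.03  0.01] open 0.0889 grip 0.0
[[0.0, -0.0047, -0.0442], [0.0, -0.0095, -0.0885], [-0.0001, -0.0496, -0.0885], [-0.0002, -0.0897, -0.0885], [-0.0002, -0.1298, -0.0885]] [0.0, 0.0, -0.0, -0.001, -0.001]
[[-0.0001, -0.0401, -0.0], [-0.0001, -0.0802, -0.0], [-0.0002, -0.1203, -0.0], [-0.0002, -0.1604, -0.0], [-0.0002, -0.1604, -0.0]] [-0.0, -0.001, -0.001, -0.001, -0.001]
```

Emit:
arm_command:
  offset:
    - [0, -0.005, -0.044]
    - [0, -0.0095, -0.0885]
    - [0, -0.05, -0.0885]
    - [0, -0.09, -0.0885]
    - [0, -0.13, -0.0885]
  yaw: [0, 0, 0, 0, 0]
  fingers: [0.9, 0.48, 0.48, 0.48, 0.48]

```text
t: 7.5
position: [0.5752, -0.0186, 0.2012]
orientation: [180.0, -0.0, 1.7]
contact_force: [0.9, 0.4, 0.3]
opening: 0.0559
grasp_force: 0.0
```

Emit:
arm_command:
  offset:
    - [0, -0.04, 0]
    - [0, -0.08, 0]
    - [0, -0.12, 0]
    - [0, -0.16, 0]
    - [0, -0.16, 0]
  yaw: [0, 0, 0, 0, 0]
  fingers: [0.48, 0.48, 0.48, 0.48, 0.48]

```text
t: 8.0
position: [0.5701, 0.1441, 0.2008]
orientation: [-180.0, 0.0, 1.9]
contact_force: [0.5, -1.9, -0.3]
opening: 0.0452
grasp_force: 0.0
```

```bash
python3 - <<'E'
from h import *
st(); p=arm.camera("top"); q=arm.camera("scene")
import pickle; pickle.dump((p,q),open("p2.pkl","wb"))
a=[cv2.resize(b["image"][c[1]:c[3],c[0]:c[2],::-1],(400,400),interpolation=cv2.INTER_CUBIC) for b,c in((p,(230,130,330,230)),(q,(180,110,330,260)))]
cv2.imwrite("pics/d.png",np.hstack(a))
E
```

```text
t 8.0 pos [0.5701 0.1441 0.2008] ori [-179.96    0.      1.94] F [ 0.5 -1.9 -0.3] M [0.01 0.01 0.  ] open 0.0452 grip 0.0
```

View pics/d.png

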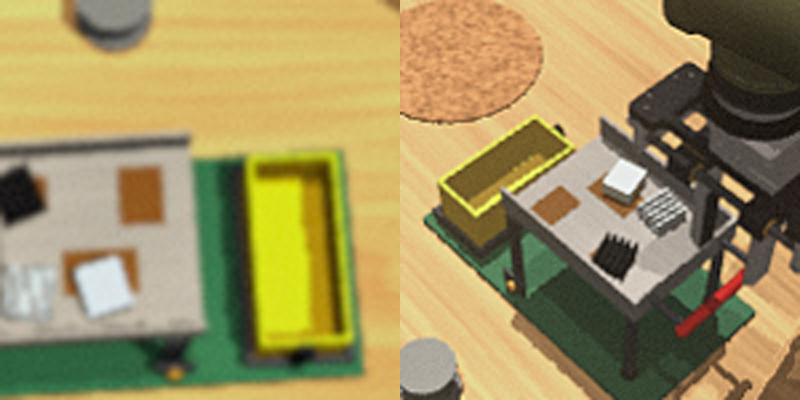

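Emit:
arm_command:
  offset:
    - [0, 0.0015, 0.02]
    - [0, 0.0015, 0.05]
    - [0, 0.0015, 0.08]
    - [0, 0.0015, 0.08]
    - [0, 0.0015, 0.08]
  yaw: [0, 0, 0, 0, 0]
  fingers: [0.48, 0.48, 0.48, 0.48, 0.48]

```text
t: 8.6
position: [0.571, 0.1377, 0.1217]
orientation: [180.0, -0.0, 1.6]
contact_force: [0.9, 0.1, 0.3]
opening: 0.0449
grasp_force: 0.0
```

Emit:
arm_command:
  offset:
    - [0, 0, 0]
    - [0, 0, 0]
    - [0, 0, 0]
    - [0, 0, 0]
    - [0, 0, 0]
  yaw: [0, 0, 0, 0, 0]
  fingers: [0.05, 0.05, 0.05, 0.05, 0.05]
  newtons: 25

```text
t: 9.1
position: [0.5708, 0.1407, 0.1218]
orientation: [-179.8, -0.1, 1.7]
contact_force: [0.5, 11.1, 2.2]
opening: 0.011
grasp_force: 25.0
```

Emit:
arm_command:
  offset:
    - [0, 0.005, -0.011]
    - [0, 0.0135, -0.022]
    - [0, 0.022, -0.0325]
    - [0, 0.031, -0.0425]
    - [0, 0.041, -0.0515]
  yaw: [0, 0, 0, 0, 0]
  fingers: [0.05, 0.05, 0.05, 0.05, 0.05]

```text
t: 9.6
position: [0.5721, 0.0993, 0.1735]
orientation: [-179.8, -0.1, 1.8]
contact_force: [1.3, 13.3, 3.6]
opening: 0.011
grasp_force: 25.0
```

Emit:
arm_command:
  offset:
    - [0, 0.0105, -0.0085]
    - [0, 0.021, -0.017]
    - [0, 0.0325, -0.024]
    - [0, 0.044, -0.031]
    - [0, 0.056, -0.037]
  yaw: [0, 0, 0, 0, 0]
  fingers: [0.05, 0.05, 0.05, 0.05, 0.05]

```text
t: 10.1
position: [0.5741, 0.0439, 0.2122]
orientation: [-179.8, -0.2, 1.8]
contact_force: [-1.8, 14.6, 14.3]
opening: 0.0111
grasp_force: 25.0
```

Emit:
arm_command:
  offset:
    - [0, 0.001, -0.001]
    - [0, 0.002, -0.001]
    - [0, 0.003, -0.002]
    - [0, 0.003, -0.002]
    - [0, 0.003, -0.002]
  yaw: [0, 0, 0, 0, 0]
  fingers: [0.05, 0.05, 0.05, 0.05, 0.05]

```text
t: 10.6
position: [0.5738, 0.0413, 0.2122]
orientation: [-179.7, -0.1, 1.8]
contact_force: [0.2, 19.1, 4.0]
opening: 0.0111
grasp_force: 25.0
```

Emit:
arm_command:
  offset:
    - [0, 0.001, -0.001]
    - [0, 0.002, -0.001]
    - [0, 0.003, -0.001]
    - [0, 0.004, -0.001]
    - [0, 0.004, -0.001]
  yaw: [0, 0, 0, 0, 0]
  fingers: [0.05, 0.05, 0.05, 0.05, 0.05]

```text
t: 11.1
position: [0.5738, 0.0411, 0.2123]
orientation: [-179.4, -0.1, 1.9]
contact_force: [4.2, 43.5, -2.4]
opening: 0.0111
grasp_force: 25.0
```

Emit:
arm_command:
  offset:
    - [0, -0.005, 0]
    - [0, -0.006, 0]
    - [0, -0.006, 0]
    - [0, -0.006, -0.03]
    - [0, -0.006, -0.07]
  yaw: [0, 0, 0, 0, 0]
  fingers: [0.35, 0.35, 0.35, 0.35, 0.35]

```text
t: 11.6
position: [0.5729, 0.04, 0.2817]
orientation: [180.0, 0.2, 1.7]
contact_force: [0.5, 1.4, 0.4]
opening: 0.0329
grasp_force: 0.0
```

```bash
python3 - <<'E'
from h import *
st()
plan([(.574,.06,.29,1.8),(.488,.3805,.22,57)])
E
```

```text
t 11.6 pos [0.5729 0.04   0.2817] ori [179.98   0.22   1.66] F [0.5 1.4 0.4] M [0.06 0.03 0.02] open 0.0329 grip 0.0
[[0.0017, -0.02, -0.0083], [-0.0079, -0.0604, 0.0005], [-0.0175, -0.1007, 0.0092], [-0.027, -0.1411, 0.018], [-0.0366, -0.1814, 0.0267]] [-0.002, -0.123, -0.243, -0.364, -0.484]
[[0.0103, -0.0402, 0.0088], [0.0206, -0.0804, 0.0175], [0.0309, -0.1205, 0.0262], [0.0412, -0.1607, 0.035], [0.0412, -0.1607, 0.035]] [-0.12, -0.241, -0.361, -0.482, -0.482]
```

Emit:
arm_command:
  offset:
    - [0.002, -0.02, -0.008]
    - [-0.008, -0.06, 0]
    - [-0.0175, -0.101, 0.009]
    - [-0.027, -0.141, 0.018]
    - [-0.0365, -0.1815, 0.027]
  yaw: [0, -0.12, -0.243, -0.364, -0.484]
  fingers: [0.5, 0.5, 0.5, 0.5, 0.5]

```text
t: 12.1
position: [0.5313, 0.2217, 0.2552]
orientation: [180.0, -0.0, 29.7]
contact_force: [1.2, 0.5, -0.4]
opening: 0.0468
grasp_force: 0.0
```

Emit:
arm_command:
  offset:
    - [0.01, -0.04, 0.009]
    - [0.0205, -0.08, 0.0175]
    - [0.031, -0.1205, 0.026]
    - [0.041, -0.1605, 0.035]
    - [0.041, -0.1605, 0.035]
  yaw: [-0.12, -0.241, -0.361, -0.482, -0.482]
  fingers: [0.6, 0.6, 0.6, 0.6, 0.6]

```text
t: 12.6
position: [0.4867, 0.3839, 0.2187]
orientation: [-179.9, 0.1, 57.5]
contact_force: [0.6, -0.0, -0.9]
opening: 0.0562
grasp_force: 0.0
```

```bash
python3 - <<'E'
from h import *
import pickle
from scipy.optimize import minimize
p,q=pickle.load(open("p0.pkl","rb"))
S=8
def bx(x,y,z0,z1): return np.array([(a*x,b*y,z) for a in(-1,1) for b in(-1,1) for z in(z0,z1)])
def mask(im,lo,hi): return cv2.inRange(cv2.cvtColor(im,cv2.COLOR_RGB2HSV),lo,hi)/255.
for n,b,reg in(("top",p,(85,205,135,245)),("scene",q,(375,245,425,310))):
    w,h=reg[2]-reg[0],reg[3]-reg[1]; im=b["image"][reg[1]:reg[3],reg[0]:reg[2]].astype(float)
    def ren(a,pts):
        c,s=np.cos(a[2]),np.sin(a[2]); X=np.c_[a[0]+c*pts[:,0]-s*pts[:,1],a[1]+s*pts[:,0]+c*pts[:,1],pts[:,2]]
        u=(proj(b,X)-[reg[0],reg[1]]+.5)*S; m=np.zeros((h*S,w*S),np.uint8)
        cv2.fillConvexPoly(m,cv2.convexHull(np.round(u*16).astype(np.int32)),255,shift=4)
        return cv2.GaussianBlur(cv2.resize(m,(w,h),interpolation=cv2.INTER_AREA)/255.,(0,0),.7).ravel()
    hd=np.vstack([bx(.009,.036,.074,.12)]); sat=im[...,0]-im[...,2]*1.0
    def cost(v):
        a=[v[0]/1e3,v[1]/1e3,v[2]/100]; A=np.c_[np.ones(w*h),ren(a,hd),ren(a,bx(.027,.046,.0,.074))]; Y=im.reshape(-1,3)
        return ((Y-A@np.linalg.lstsq(A,Y,rcond=None)[0])**2).mean()
    f=min((minimize(cost,[487+dx,380+dy,-57.],method="Nelder-Mead",options=dict(initial_simplex=np.array([487+dx,380+dy,-57.])+np.array([[0,0,0],[4,0,0],[0,4,0],[0,0,4]]))) for dx in(-4,4) for dy in(-4,4)),key=lambda f:f.fun)
    print(n,f.x[:2].round(1),np.degrees(f.x[2]/100).round(1),f.fun)
st()
q=arm.camera("scene"); save(q,"e.png",(340,180,460,330),4)
E
```

```text
top [490.2 376.1] -71.7 1209.3308590832182
scene [500.4 380.7] -28.3 539.2991559841089
t 12.6 pos [0.4867 0.3839 0.2187] ori [-1.7994e+02  1.1000e-01  5.7490e+01] F [ 0.6 -0.  -0.9] M [-0.03 -0.05 -0.  ] open 0.0562 grip 0.0
```

View pics/e.png

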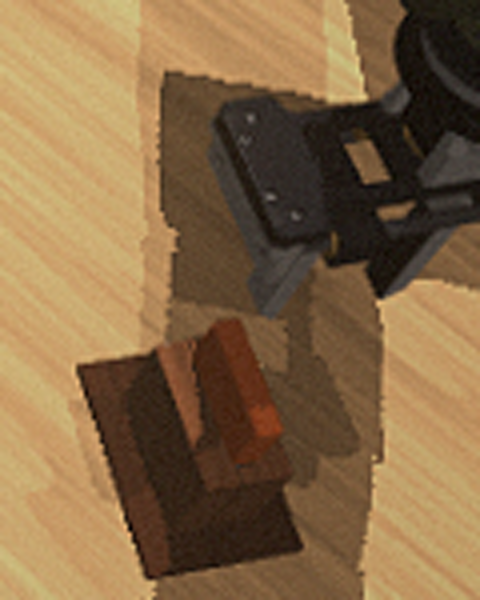

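Emit:
arm_command:
  offset:
    - [0, 0, 0.04]
    - [0, 0, 0.08]
    - [0, 0, 0.1]
    - [0, 0, 0.1]
    - [0, 0, 0.1]
  yaw: [0, 0, 0, 0, 0]
  fingers: [0.6, 0.6, 0.6, 0.6, 0.6]

```text
t: 13.15
position: [0.4894, 0.3803, 0.1217]
orientation: [180.0, -0.1, 57.0]
contact_force: [-0.0, 0.0, 0.4]
opening: 0.056
grasp_force: 0.0
```

```bash
python3 - <<'E'
from h import *
st()
q=arm.camera("scene"); p=arm.camera("top"); 
cv2.imwrite("pics/f.png",np.hstack([cv2.resize(b["image"][c[1]:c[3],c[0]:c[2],::-1],(400,500),interpolation=cv2.INTER_CUBIC) for b,c in((q,(360,210,440,310)),(p,(80,180,160,280)))]))
E
```

```text
t 13.15 pos [0.4894 0.3803 0.1217] ori [ 1.7996e+02 -6.0000e-02  5.6950e+01] F [-0.   0.   0.4] M [-0.03 -0.02 -0.04] open 0.056 grip 0.0
```

View pics/f.png

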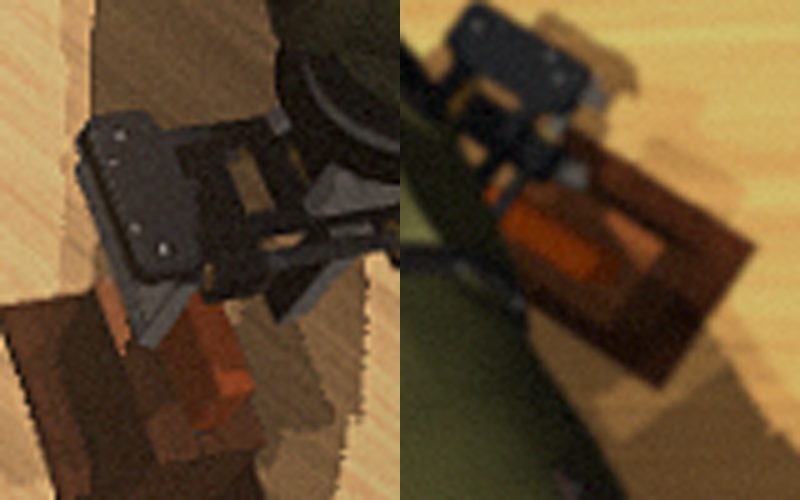

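Emit:
arm_command:
  offset:
    - [0, 0, 0.01]
    - [0, 0, 0.02]
    - [0, 0, 0.03]
    - [0, 0, 0.04]
    - [0, 0, 0.04]
  yaw: [0, 0, 0, 0, 0]
  fingers: [0.6, 0.6, 0.6, 0.6, 0.6]

```text
t: 13.75
position: [0.4878, 0.3805, 0.0784]
orientation: [-179.9, 0.2, 57.1]
contact_force: [-0.2, -0.6, -0.2]
opening: 0.0561
grasp_force: 0.0
```

Emit:
arm_command:
  offset:
    - [0, 0, 0]
    - [0, 0, 0]
    - [0, 0, 0]
    - [0, 0, 0]
    - [0, 0, 0]
  yaw: [0, 0, 0, 0, 0]
  fingers: [0.1, 0.1, 0.1, 0.1, 0.1]
  newtons: 10

```text
t: 14.25
position: [0.4886, 0.3809, 0.0807]
orientation: [180.0, -0.0, 57.1]
contact_force: [1.2, -0.6, 0.1]
opening: 0.0197
grasp_force: 0.0
```

Emit:
arm_command:
  offset:
    - [0, 0, 0]
    - [0, 0, 0]
    - [0, 0, 0]
    - [0, 0, 0]
    - [0, 0, 0]
  yaw: [0, 0, 0, 0, 0]
  fingers: [0.1, 0.1, 0.1, 0.1, 0.1]
  newtons: 50

```text
t: 14.75
position: [0.4885, 0.381, 0.0806]
orientation: [180.0, -0.0, 57.1]
contact_force: [-1.6, 0.2, 3.7]
opening: 0.018
grasp_force: 50.0
```

```bash
python3 -c "
from h import *
st()"
```

```text
t 14.75 pos [0.4885 0.381  0.0806] ori [ 1.800e+02 -1.000e-02  5.706e+01] F [-1.6  0.2  3.7] M [ 0.01  0.2  -0.01] open 0.018 grip 50.0
```

```bash
cat >> h.py <<'E'
O=np.array([.5741,-.0173]); YAW=np.radians(91.85)
def w2s(X):
    d=np.array(X)[:2]-O; c,s=np.cos(YAW),np.sin(YAW); return np.array([c*d[0]+s*d[1],-s*d[0]+c*d[1]])
def s2w(x,y):
    c,s=np.cos(YAW),np.sin(YAW); return np.array([O[0]+c*x-s*y,O[1]+s*x+c*y])
T=.58
def tilt_pts(d,y,h=0):  # tilted tray coords -> world
    x=-.1128+np.cos(T)*d-np.sin(T)*h; xy=s2w(x,y); return np.array([xy[0],xy[1],.102+np.sin(T)*d+np.cos(T)*h])
def tilt_at(p,uv,h):  # pixel -> (d,y) on plane h above the tilted floor
    o,dr=ray(p,uv); a,b,c=tilt_pts(0,0,h),tilt_pts(.1,0,h),tilt_pts(0,.1,h)
    M=np.c_[(b-a)/.1,(c-a)/.1,-dr]; s=np.linalg.solve(M,o-a); return s[:2]
def tcp(d,y,m=.001,zoff=.0746):
    X=tilt_pts(d,y); return (round(X[0],4),round(X[1],4),round(X[2]+zoff+.0013+m,4),1.85)
E
python3 - <<'E'
from h import *
import pickle
p,q=pickle.load(open("p2.pkl","rb"))
for n,uv,uq in(("black",(233.5,178),None),("white",(255,200),(262,177)),("alu",(236.5,203),None)):
    X=at_z(p,uv,.142); s=w2s(X); print(n,"d",s[0]+.055,"y",s[1], X)
plan([(.4885,.381,.20,57.06),(.52,.2,.36,20),(.5741,-.01,.36,1.85)])
print(tcp(.147,.027),tcp(.147,-.027))
E
```

```text
black d 0.11603545063975565 y -0.0323210784675764 [0.60443383 0.04474706 0.142     ]
white d 0.0629402593380448 y 0.029609214515666636 [ 0.54424988 -0.01031975  0.142     ]
alu d 0.11128059699037399 y 0.03476474869913464 [0.53753647 0.03782895 0.142     ]
[[-0.0, -0.0, -0.0398], [-0.0, -0.0, -0.0796], [-0.0, -0.0, -0.1194], [-0.0225, 0.0208, -0.146], [-0.0449, 0.0416, -0.1727]] [-0.0, -0.0, -0.0, 0.108, 0.216]
[[-0.0175, 0.0251, -0.0267], [-0.035, 0.0503, -0.0533], [-0.0525, 0.0754, -0.08], [-0.07, 0.1005, -0.1067], [-0.0918, 0.138, -0.1067]] [0.108, 0.216, 0.323, 0.431, 0.495]
[[-0.0015, 0.0433, -0.0], [-0.0029, 0.0867, -0.0], [-0.0044, 0.13, -0.0], [-0.0058, 0.1734, -0.0], [-0.0058, 0.1734, -0.0]] [0.063, 0.127, 0.19, 0.253, 0.253]
(np.float64(0.5468), np.float64(-0.008), np.float64(0.2595), 1.85) (np.float64(0.6008), np.float64(-0.0063), np.float64(0.2595), 1.85)
```

```bash
python3 - <<'E'
from h import *
x,y,z,a=tcp(.147,-.027)
plan([(.4885,.381,.20,57.06),(.54,.2,.36,20),(x,y,.35,1.85)])
E
```

```text
[[-0.0, -0.0, -0.0398], [-0.0, -0.0, -0.0796], [-0.0, -0.0, -0.1194], [-0.0207, 0.0236, -0.146], [-0.0413, 0.0472, -0.1727]] [-0.0, -0.0, -0.0, 0.108, 0.216]
[[-0.0151, 0.0275, -0.0267], [-0.0302, 0.055, -0.0533], [-0.0454, 0.0824, -0.08], [-0.0605, 0.1099, -0.1067], [-0.0809, 0.1478, -0.1047]] [0.108, 0.216, 0.323, 0.431, 0.495]
[[0.0, 0.043, 0.002], [0.0001, 0.086, 0.004], [0.0001, 0.129, 0.006], [0.0002, 0.1721, 0.008], [0.0002, 0.1721, 0.008]] [0.063, 0.127, 0.19, 0.253, 0.253]
```

Emit:
arm_command:
  offset:
    - [0, 0, -0.02]
    - [0, 0, -0.06]
    - [0, 0, -0.1]
    - [0, 0, -0.12]
    - [0, 0, -0.12]
  yaw: [0, 0, 0, 0, 0]
  fingers: [0.1, 0.1, 0.1, 0.1, 0.1]

```text
t: 15.25
position: [0.4893, 0.3814, 0.2032]
orientation: [179.9, -0.2, 57.0]
contact_force: [0.5, -1.2, -2.0]
opening: 0.0176
grasp_force: 50.0
```

```bash
python3 - <<'E'
from h import *
st()
x,y,z,a=tcp(.147,-.027)
plan([(.54,.2,.36,20),(x,y,.35,1.85)])
E
```

```text
t 15.25 pos [0.4893 0.3814 0.2032] ori [179.89  -0.25  57.05] F [ 0.5 -1.2 -2. ] M [ 0.01 -0.06  0.01] open 0.0176 grip 50.0
[[-0.0208, 0.0235, -0.0261], [-0.0416, 0.0471, -0.0523], [-0.0623, 0.0706, -0.0784], [-0.0831, 0.0941, -0.1046], [-0.1039, 0.1177, -0.1307]] [0.108, 0.216, 0.323, 0.431, 0.539]
[[-0.0058, 0.0309, -0.0261], [-0.013, 0.0733, -0.0241], [-0.0203, 0.1156, -0.0221], [-0.0276, 0.158, -0.0201], [-0.0349, 0.2004, -0.0181]] [0.108, 0.171, 0.234, 0.298, 0.361]
[[0.0082, 0.0422, 0.002], [0.0082, 0.0422, 0.002], [0.0082, 0.0422, 0.002], [0.0082, 0.0422, 0.002], [0.0082, 0.0422, 0.002]] [0.063, 0.063, 0.063, 0.063, 0.063]
```

Emit:
arm_command:
  offset:
    - [-0.021, 0.0235, -0.026]
    - [-0.0415, 0.047, -0.052]
    - [-0.0625, 0.0705, -0.0785]
    - [-0.083, 0.094, -0.1045]
    - [-0.104, 0.1175, -0.13]
  yaw: [0.108, 0.216, 0.323, 0.431, 0.539]
  fingers: [0.1, 0.1, 0.1, 0.1, 0.1]

```text
t: 15.75
position: [0.5306, 0.2284, 0.3292]
orientation: [-180.0, 0.2, 25.9]
contact_force: [1.3, -0.5, -2.1]
opening: 0.0181
grasp_force: 50.0
```

Emit:
arm_command:
  offset:
    - [-0.006, 0.031, -0.026]
    - [-0.013, 0.073, -0.024]
    - [-0.02, 0.1155, -0.022]
    - [-0.0275, 0.158, -0.02]
    - [-0.035, 0.2, -0.018]
  yaw: [0.108, 0.171, 0.234, 0.298, 0.361]
  fingers: [0.1, 0.1, 0.1, 0.1, 0.1]

```text
t: 16.25
position: [0.5876, 0.033, 0.346]
orientation: [-180.0, 0.2, 5.3]
contact_force: [-0.1, 0.2, -1.5]
opening: 0.0178
grasp_force: 50.0
```

Emit:
arm_command:
  offset:
    - [0.008, 0.042, 0.002]
    - [0.008, 0.042, 0.002]
    - [0.008, 0.042, 0.002]
    - [0.008, 0.042, 0.002]
    - [0.008, 0.042, 0.002]
  yaw: [0.063, 0.063, 0.063, 0.063, 0.063]
  fingers: [0.1, 0.1, 0.1, 0.1, 0.1]

```text
t: 16.75
position: [0.5992, -0.0051, 0.3461]
orientation: [-180.0, 0.0, 2.0]
contact_force: [-1.0, -0.4, -2.2]
opening: 0.0177
grasp_force: 50.0
```

```bash
python3 - <<'E'
from h import *
st()
q=arm.camera("scene"); p=arm.camera("top"); import pickle; pickle.dump((p,q),open("p3.pkl","wb"))
cv2.imwrite("pics/g.png",np.hstack([cv2.resize(b["image"][c[1]:c[3],c[0]:c[2],::-1],(400,500),interpolation=cv2.INTER_CUBIC) for b,c in((q,(180,70,316,240)),(p,(200,120,328,280)))]))
x,y,z,a=tcp(.147,-.027,.003); print(x,y,z)
plan([(x,y,z,1.85)])
E
```

```text
t 16.75 pos [ 0.5992 -0.0051  0.3461] ori [-1.7999e+02  2.0000e-02  1.9800e+00] F [-1.  -0.4 -2.2] M [ 0.05  0.04 -0.02] open 0.0177 grip 50.0
0.6008 -0.0063 0.2615
[[0.0008, 0.0005, 0.0425], [0.0015, 0.0011, 0.085], [0.0015, 0.0011, 0.085], [0.0015, 0.0011, 0.085], [0.0015, 0.0011, 0.085]] [0.001, 0.002, 0.002, 0.002, 0.002]
```

View pics/g.png

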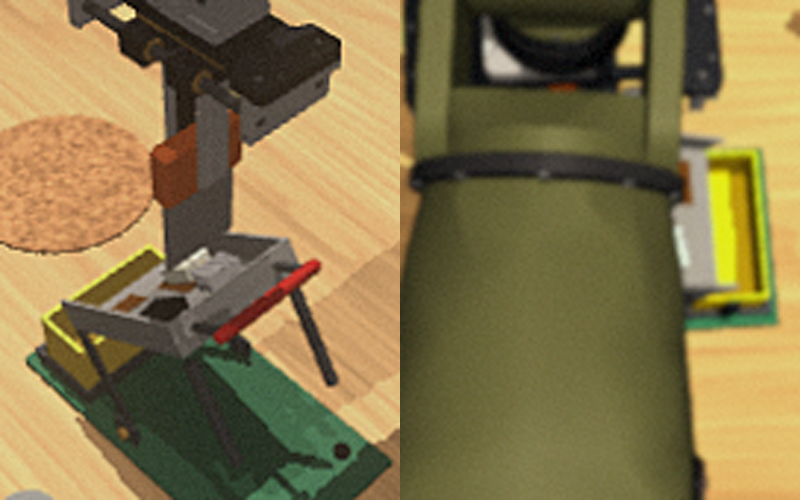

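Emit:
arm_command:
  offset:
    - [0.001, 0.001, 0.02]
    - [0.0015, 0.001, 0.04]
    - [0.0015, 0.001, 0.06]
    - [0.0015, 0.001, 0.072]
    - [0.0015, 0.001, 0.072]
  yaw: [0, 0, 0, 0, 0]
  fingers: [0.1, 0.1, 0.1, 0.1, 0.1]

```text
t: 17.35
position: [0.6004, -0.0068, 0.2731]
orientation: [-180.0, 0.1, 1.9]
contact_force: [-0.6, -0.8, -1.9]
opening: 0.0174
grasp_force: 50.0
```

Emit:
arm_command:
  offset:
    - [0, 0, 0.003]
    - [0, 0, 0.006]
    - [0, 0, 0.009]
    - [0, 0, 0.011]
    - [0, 0, 0.011]
  yaw: [0, 0, 0, 0, 0]
  fingers: [0.1, 0.1, 0.1, 0.1, 0.1]

```text
t: 17.85
position: [0.6008, -0.0072, 0.2633]
orientation: [-180.0, 0.0, 1.9]
contact_force: [-0.2, -0.3, -0.9]
opening: 0.0178
grasp_force: 50.0
```

Emit:
arm_command:
  offset:
    - [0, 0, 0.001]
    - [0, 0, 0.002]
    - [0, 0, 0.003]
    - [0, 0, 0.004]
    - [0, 0, 0.004]
  yaw: [0, 0, 0, 0, 0]
  fingers: [0.1, 0.1, 0.1, 0.1, 0.1]

```text
t: 18.35
position: [0.6008, -0.0072, 0.2593]
orientation: [-180.0, 0.0, 1.9]
contact_force: [-0.3, 0.0, -2.5]
opening: 0.0178
grasp_force: 50.0
```

Emit:
arm_command:
  offset:
    - [0, 0, 0.001]
    - [0, 0, 0.001]
    - [0, 0, 0.002]
    - [0, 0, 0.002]
    - [0, 0, 0.002]
  yaw: [0, 0, 0, 0, 0]
  fingers: [0.1, 0.1, 0.1, 0.1, 0.1]

```text
t: 18.85
position: [0.601, -0.0073, 0.2584]
orientation: [180.0, -0.1, 1.9]
contact_force: [-1.5, -1.1, 5.5]
opening: 0.0177
grasp_force: 50.0
```

```bash
python3 -c "
from h import *
st()"
```

```text
t 18.85 pos [ 0.601  -0.0073  0.2584] ori [ 1.7998e+02 -8.0000e-02  1.8800e+00] F [-1.5 -1.1  5.5] M [-0.19  0.42 -0.01] open 0.0177 grip 50.0
```

Emit:
arm_command:
  offset:
    - [0, 0.0063, 0.0041]
    - [0, 0.0125, 0.0082]
    - [0, 0.0188, 0.0123]
    - [0, 0.0251, 0.0164]
    - [0, 0.0314, 0.0205]
  yaw: [0, 0, 0, 0, 0]
  fingers: [0.1, 0.1, 0.1, 0.1, 0.1]

```text
t: 19.35
position: [0.6023, -0.0392, 0.2375]
orientation: [180.0, -0.1, 1.9]
contact_force: [0.1, -0.7, 6.0]
opening: 0.0175
grasp_force: 50.0
```

Emit:
arm_command:
  offset:
    - [0, 0.0063, 0.0041]
    - [0, 0.0125, 0.0082]
    - [0, 0.0188, 0.0123]
    - [0, 0.0251, 0.0164]
    - [0, 0.0314, 0.0205]
  yaw: [0, 0, 0, 0, 0]
  fingers: [0.1, 0.1, 0.1, 0.1, 0.1]

```text
t: 19.85
position: [0.6032, -0.0706, 0.2169]
orientation: [180.0, -0.1, 1.9]
contact_force: [0.2, -0.6, 5.7]
opening: 0.0172
grasp_force: 50.0
```

```bash
python3 - <<'E'
from h import *
st(); s=arm.get_state()["position"]; x=w2s(s); print("d",(x[0]+.1128)/.8365,"y",x[1],"edge above floor",s[2]-.0746-.0013-tilt_pts((x[0]+.1128)/.8365,0)[2])
E
```

```text
t 19.85 pos [ 0.6032 -0.0706  0.2169] ori [ 1.7998e+02 -9.0000e-02  1.8700e+00] F [ 0.2 -0.6  5.7] M [-0.06  0.06 -0.03] open 0.0172 grip 50.0
d 0.07001546872557177 y -0.027396414323374845 edge above floor 0.0006770209164896346
```

Emit:
arm_command:
  offset:
    - [0, 0.0063, 0.0041]
    - [0, 0.0125, 0.0082]
    - [0, 0.0188, 0.0123]
    - [0, 0.0251, 0.0164]
    - [0, 0.0314, 0.0205]
  yaw: [0, 0, 0, 0, 0]
  fingers: [0.1, 0.1, 0.1, 0.1, 0.1]

```text
t: 20.35
position: [0.6043, -0.102, 0.1964]
orientation: [180.0, -0.1, 1.9]
contact_force: [0.3, -0.1, 6.1]
opening: 0.018
grasp_force: 50.0
```

Emit:
arm_command:
  offset:
    - [0, 0.0063, 0.0041]
    - [0, 0.0125, 0.0082]
    - [0, 0.0188, 0.0123]
    - [0, 0.0251, 0.0164]
    - [0, 0.0314, 0.0205]
  yaw: [0, 0, 0, 0, 0]
  fingers: [0.1, 0.1, 0.1, 0.1, 0.1]

```text
t: 20.85
position: [0.6053, -0.1334, 0.1758]
orientation: [180.0, -0.1, 1.9]
contact_force: [1.2, -0.2, -1.3]
opening: 0.0175
grasp_force: 50.0
```

Emit:
arm_command:
  offset:
    - [0, 0.002, 0.001]
    - [0, 0.004, 0.0015]
    - [0, 0.004, -0.001]
    - [0, 0.004, -0.03]
    - [0, 0.004, -0.07]
  yaw: [0, 0, 0, 0, 0]
  fingers: [0.1, 0.1, 0.1, 0.1, 0.1]

```text
t: 21.35
position: [0.6044, -0.1362, 0.2446]
orientation: [-179.9, 0.2, 1.9]
contact_force: [0.5, -0.1, -2.3]
opening: 0.0177
grasp_force: 50.0
```

```bash
python3 - <<'E'
from h import *
st()
q=arm.camera("scene"); p=arm.camera("top"); import pickle; pickle.dump((p,q),open("p4.pkl","wb"))
cv2.imwrite("pics/i.png",np.hstack([cv2.resize(b["image"][c[1]:c[3],c[0]:c[2],::-1],(400,500),interpolation=cv2.INTER_CUBIC) for b,c in((q,(180,110,276,230)),(p,(240,130,336,250)))]))
E
```

```text
t 21.35 pos [ 0.6044 -0.1362  0.2446] ori [-179.92    0.22    1.89] F [ 0.5 -0.1 -2.3] M [ 0.04 -0.02  0.01] open 0.0177 grip 50.0
```

View pics/i.png

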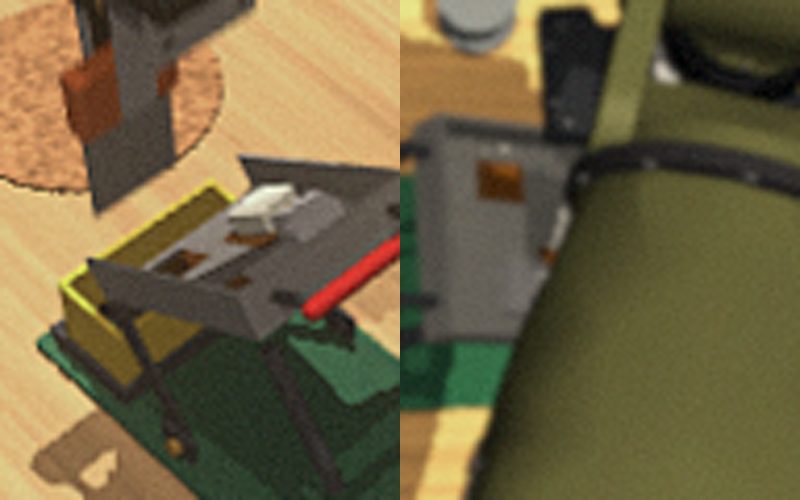

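```bash
python3 - <<'E'
from h import *
x,y,z,a=tcp(.146,.027,.0); print(x,y,z)
plan([(.6044,-.1362,.3,1.85),(x,y,.32,1.85),(x,y,z+.004,1.85)])
E
```

```text
0.5468 -0.0089 0.2579
[[-0.0011, -0.0004, -0.0243], [-0.0022, -0.0007, -0.0486], [-0.0155, -0.033, -0.0536], [-0.0289, -0.0653, -0.0586], [-0.0422, -0.0976, -0.0636]] [0.0, 0.001, 0.001, 0.001, 0.001]
[[-0.0134, -0.0323, -0.005], [-0.0134, -0.0323, 0.024], [-0.0134, -0.0323, 0.0531], [-0.0134, -0.0323, 0.0531], [-0.0134, -0.0323, 0.0531]] [-0.0, -0.0, -0.0, -0.0, -0.0]
```

Emit:
arm_command:
  offset:
    - [0, 0, -0.024]
    - [0, 0, -0.0485]
    - [-0.0145, -0.033, -0.0535]
    - [-0.028, -0.065, -0.0585]
    - [-0.041, -0.0975, -0.0635]
  yaw: [0, 0, 0, 0, 0]
  fingers: [0.1, 0.1, 0.1, 0.1, 0.1]

```text
t: 21.95
position: [0.5601, -0.0395, 0.3086]
orientation: [-180.0, 0.0, 1.9]
contact_force: [0.5, 0.2, -2.2]
opening: 0.0179
grasp_force: 50.0
```

Emit:
arm_command:
  offset:
    - [-0.0134, -0.0323, -0.005]
    - [-0.0134, -0.0323, 0.02]
    - [-0.0134, -0.0323, 0.035]
    - [-0.0134, -0.0323, 0.035]
    - [-0.0134, -0.0323, 0.035]
  yaw: [0, 0, 0, 0, 0]
  fingers: [0.1, 0.1, 0.1, 0.1, 0.1]

```text
t: 22.45
position: [0.5465, -0.0088, 0.2742]
orientation: [-180.0, 0.0, 1.9]
contact_force: [0.1, -0.1, -1.4]
opening: 0.018
grasp_force: 50.0
```

```bash
python3 - <<'E'
from h import *
st(); x,y,z,a=tcp(.146,.027,.0)
plan([(x,y,z,1.88)])
E
```

```text
t 22.45 pos [ 0.5465 -0.0088  0.2742] ori [-1.80e+02  1.00e-02  1.88e+00] F [ 0.1 -0.1 -1.4] M [ 0.01  0.02 -0.02] open 0.018 grip 50.0
[[0.0003, 0.0002, 0.0163], [0.0003, 0.0002, 0.0163], [0.0003, 0.0002, 0.0163], [0.0003, 0.0002, 0.0163], [0.0003, 0.0002, 0.0163]] [-0.0, -0.0, -0.0, -0.0, -0.0]
```

Emit:
arm_command:
  offset:
    - [0, 0, 0.004]
    - [0, 0, 0.008]
    - [0, 0, 0.012]
    - [0, 0, 0.015]
    - [0, 0, 0.0165]
  yaw: [0, 0, 0, 0, 0]
  fingers: [0.1, 0.1, 0.1, 0.1, 0.1]

```text
t: 22.95
position: [0.5466, -0.0089, 0.2576]
orientation: [180.0, -0.0, 1.9]
contact_force: [-2.7, 0.0, 8.1]
opening: 0.0176
grasp_force: 50.0
```

Emit:
arm_command:
  offset:
    - [0, 0, 0]
    - [0, 0, 0.0005]
    - [0, 0, 0.0005]
    - [0, 0, 0.0005]
    - [0, 0, 0.0005]
  yaw: [0, 0, 0, 0, 0]
  fingers: [0.1, 0.1, 0.1, 0.1, 0.1]

```text
t: 23.45
position: [0.5466, -0.0089, 0.2576]
orientation: [180.0, -0.0, 1.9]
contact_force: [-2.6, -1.4, 5.8]
opening: 0.0177
grasp_force: 50.0
```

Contact. Scrape at the same rate, two calls then continue.

Emit:
arm_command:
  offset:
    - [0, 0.0063, 0.0041]
    - [0, 0.0125, 0.0082]
    - [0, 0.0188, 0.0123]
    - [0, 0.0251, 0.0164]
    - [0, 0.0314, 0.0205]
  yaw: [0, 0, 0, 0, 0]
  fingers: [0.1, 0.1, 0.1, 0.1, 0.1]

```text
t: 23.95
position: [0.548, -0.0408, 0.237]
orientation: [180.0, -0.1, 1.9]
contact_force: [-0.1, -1.0, 7.5]
opening: 0.0179
grasp_force: 50.0
```

Emit:
arm_command:
  offset:
    - [0, 0.0063, 0.0041]
    - [0, 0.0125, 0.0082]
    - [0, 0.0188, 0.0123]
    - [0, 0.0251, 0.0164]
    - [0, 0.0314, 0.0205]
  yaw: [0, 0, 0, 0, 0]
  fingers: [0.1, 0.1, 0.1, 0.1, 0.1]

```text
t: 24.45
position: [0.5491, -0.0722, 0.2166]
orientation: [180.0, -0.1, 1.9]
contact_force: [0.3, -0.1, 7.9]
opening: 0.0177
grasp_force: 50.0
```

```bash
python3 - <<'E'
from h import *
st(); s=arm.get_state()["position"]; x=w2s(s); print("d",(x[0]+.1128)/.8365,"y",x[1],"edge above floor",s[2]-.0746-.0013-tilt_pts((x[0]+.1128)/.8365,0)[2])
q=arm.camera("scene"); import pickle; pickle.dump(q,open("p5.pkl","wb"))
for t in("relay_b_center","sink_a_center"): print(t,[(round(d["conf"],2),np.round(np.array(d["extent"])*[512,384,512,384],0).tolist()) for d in arm.search_frame(t,q)[:4]])
E
```

```text
t 24.45 pos [ 0.5491 -0.0722  0.2166] ori [ 1.7997e+02 -1.3000e-01  1.8700e+00] F [ 0.3 -0.1  7.9] M [-0.07  0.06  0.04] open 0.0177 grip 50.0
d 0.07024231703558459 y 0.026805299059322166 edge above floor 0.00016192667783362924
relay_b_center []
sink_a_center [(0.15, [191.0, 147.0, 316.0, 265.0])]
```

Emit:
arm_command:
  offset:
    - [0, 0.0063, 0.0041]
    - [0, 0.0125, 0.0082]
    - [0, 0.0188, 0.0123]
    - [0, 0.0251, 0.0164]
    - [0, 0.0314, 0.0205]
  yaw: [0, 0, 0, 0, 0]
  fingers: [0.1, 0.1, 0.1, 0.1, 0.1]

```text
t: 25.1
position: [0.5501, -0.1034, 0.1962]
orientation: [180.0, -0.1, 1.9]
contact_force: [0.3, -0.3, 9.2]
opening: 0.0175
grasp_force: 50.0
```

Emit:
arm_command:
  offset:
    - [0, 0.0063, 0.0041]
    - [0, 0.0125, 0.0082]
    - [0, 0.0188, 0.0123]
    - [0, 0.0251, 0.0164]
    - [0, 0.0314, 0.0205]
  yaw: [0, 0, 0, 0, 0]
  fingers: [0.1, 0.1, 0.1, 0.1, 0.1]

```text
t: 25.6
position: [0.5512, -0.1348, 0.1757]
orientation: [180.0, -0.1, 1.9]
contact_force: [0.4, 0.2, -1.5]
opening: 0.0176
grasp_force: 50.0
```

Emit:
arm_command:
  offset:
    - [0, 0.002, 0.001]
    - [0, 0.004, 0.0015]
    - [0, 0.004, -0.001]
    - [0, 0.004, -0.03]
    - [0, 0.004, -0.07]
  yaw: [0, 0, 0, 0, 0]
  fingers: [0.1, 0.1, 0.1, 0.1, 0.1]

```text
t: 26.1
position: [0.5499, -0.1378, 0.2442]
orientation: [-179.9, 0.2, 1.9]
contact_force: [-0.7, -0.4, -1.5]
opening: 0.0177
grasp_force: 50.0
```

```bash
python3 - <<'E'
from h import *
st()
plan([(.56,-.13,.33,1.85),(.54,.2,.35,20),(.4885,.381,.2,57.06)])
E
```

```text
t 26.1 pos [ 0.5499 -0.1378  0.2442] ori [-179.91    0.22    1.89] F [-0.7 -0.4 -1.5] M [ 0.08  0.03 -0.01] open 0.0177 grip 50.0
[[0.0052, -0.0037, -0.0429], [0.0103, -0.0074, -0.0858], [0.0092, -0.0488, -0.0883], [0.008, -0.0901, -0.0908], [0.0069, -0.1314, -0.0933]] [0.0, 0.001, -0.039, -0.078, -0.118]
[[0.0037, -0.0412, -0.0025], [0.0075, -0.0823, -0.005], [0.0112, -0.1235, -0.0075], [0.0149, -0.1646, -0.01], [0.0187, -0.2058, -0.0125]] [-0.04, -0.079, -0.119, -0.158, -0.198]
[[0.0023, -0.0313, 0.025], [0.0045, -0.0626, 0.05], [0.0068, -0.0938, 0.075], [0.009, -0.1251, 0.1], [0.0113, -0.1564, 0.125]] [-0.108, -0.216, -0.323, -0.431, -0.539]
[[0.018, -0.0257, 0.025], [0.018, -0.0257, 0.025], [0.018, -0.0257, 0.025], [0.018, -0.0257, 0.025], [0.018, -0.0257, 0.025]] [-0.108, -0.108, -0.108, -0.108, -0.108]
```

Emit:
arm_command:
  offset:
    - [0.005, -0.004, -0.043]
    - [0.01, -0.0075, -0.086]
    - [0.009, -0.049, -0.088]
    - [0.008, -0.09, -0.091]
    - [0.007, -0.1315, -0.093]
  yaw: [0, 0, -0.04, -0.08, -0.12]
  fingers: [0.1, 0.1, 0.1, 0.1, 0.1]

```text
t: 26.6
position: [0.553, -0.0051, 0.3383]
orientation: [-180.0, -0.0, 8.8]
contact_force: [1.1, -1.3, -1.3]
opening: 0.0177
grasp_force: 50.0
```

Emit:
arm_command:
  offset:
    - [0.004, -0.041, -0.0025]
    - [0.0075, -0.082, -0.005]
    - [0.011, -0.1235, -0.0075]
    - [0.015, -0.1645, -0.01]
    - [0.0185, -0.206, -0.0125]
  yaw: [-0.04, -0.08, -0.12, -0.16, -0.2]
  fingers: [0.1, 0.1, 0.1, 0.1, 0.1]

```text
t: 27.1
position: [0.5397, 0.2017, 0.3507]
orientation: [-180.0, 0.0, 20.3]
contact_force: [0.1, -0.1, -2.2]
opening: 0.0178
grasp_force: 50.0
```

```bash
python3 - <<'E'
from h import *
st()
q=arm.camera("scene"); p=arm.camera("top"); import pickle; pickle.dump((p,q),open("p6.pkl","wb"))
cv2.imwrite("pics/j.png",np.hstack([cv2.resize(b["image"][c[1]:c[3],c[0]:c[2],::-1],(400,500),interpolation=cv2.INTER_CUBIC) for b,c in((q,(180,110,276,230)),(p,(240,130,336,250)))]))
plan([(.4885,.381,.2,57.06)])
E
```

```text
t 27.1 pos [0.5397 0.2017 0.3507] ori [-180.      0.     20.33] F [ 0.1 -0.1 -2.2] M [-0.01 -0.08  0.01] open 0.0178 grip 50.0
[[0.0024, -0.0306, 0.0251], [0.0049, -0.0612, 0.0502], [0.0073, -0.0917, 0.0752], [0.0097, -0.1223, 0.1003], [0.0121, -0.1529, 0.1254]] [-0.106, -0.212, -0.318, -0.425, -0.531]
[[0.0176, -0.0251, 0.0251], [0.0176, -0.0251, 0.0251], [0.0176, -0.0251, 0.0251], [0.0176, -0.0251, 0.0251], [0.0176, -0.0251, 0.0251]] [-0.106, -0.106, -0.106, -0.106, -0.106]
```

View pics/j.png

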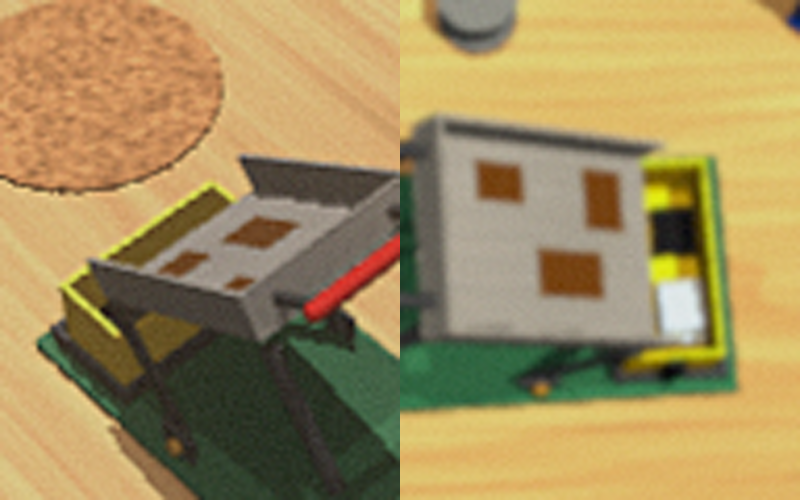

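```bash
python3 - <<'E'
from h import *
p=arm.camera("top")
for t in("sink_a_center","relay_a_center"): print(t,[(round(d["conf"],2),np.round(np.array(d["extent"])*[512,384,512,384],0).tolist()) for d in arm.search_frame(t,p)[:4]])
im=p["image"]
for v in range(190,217,2): print(v,[''.join('%02x'%int(c//4) for c in im[v,u]) for u in range(298,317,2)])
E
```

```text
sink_a_center [(0.59, [332.0, 114.0, 368.0, 147.0]), (0.54, [302.0, 196.0, 315.0, 213.0]), (0.53, [144.0, 130.0, 165.0, 162.0])]
relay_a_center []
190 ['2b2923', '1d1a0f', '100e05', '141306', '0e0c06', '0b0904', '0d0b04', '120e02', '2a2b07', '1b2411']
192 ['2c2924', '2e3012', '313304', '343505', '2b2803', '271f03', '241d03', '141002', '272705', '202712']
194 ['2c2a26', '343615', '383a05', '383a04', '322e03', '2d2300', '2b2202', '161100', '262704', '232911']
196 ['2b2926', '333416', '37390c', '37390f', '322f12', '302916', '2b2512', '181407', '252402', '252b10']
198 ['2b2926', '2d2a1a', '34342d', '373834', '373835', '373938', '2d2d2c', '1b1913', '202002', '282c0e']
200 ['2b2925', '2a261b', '303333', '383a3b', '383a39', '383a3a', '333534', '1f1d19', '1e1e03', '2b2f0e']
202 ['2c2a26', '28241a', '2e302f', '383a3a', '383a3a', '373a3a', '363838', '211f1c', '1b1a04', '2b2e0c']
204 ['2b2926', '29261d', '292a2a', '37393a', '373a39', '373939', '363838', '262523', '181504', '2c2f0a']
206 ['2b2925', '282520', '262826', '37393a', '38393a', '383a3a', '383a3a', '2c2d2d', '171408', '2d3009']
208 ['2b2825', '292621', '252521', '343738', '373939', '353738', '333636', '272826', '161307', '2e2f08']
210 ['282623', '282720', '272520', '2e302c', '30322d', '333434', '2c2d2a', '23211c', '120f05', '2c2e08']
212 ['191816', '1a1916', '1d1c17', '23201a', '26221a', '2a2823', '26241a', '221d11', '161304', '2a2a06']
214 ['211d0b', '2c2708', '2e2b07', '302c05', '302e05', '312e05', '323104', '313105', '2c2d04', '313307']
216 ['282302', '2b2701', '2a2604', '212105', '1c1e06', '1d1c04', '242202', '252102', '221f03', '1d1b08']
```

Emit:
arm_command:
  offset:
    - [0.0025, -0.0305, 0.025]
    - [0.005, -0.061, 0.05]
    - [0.0075, -0.0915, 0.075]
    - [0.01, -0.1225, 0.1]
    - [0.012, -0.153, 0.1255]
  yaw: [-0.106, -0.212, -0.318, -0.425, -0.531]
  fingers: [0.1, 0.1, 0.1, 0.1, 0.1]

```text
t: 27.85
position: [0.4989, 0.3473, 0.2242]
orientation: [180.0, -0.0, 50.8]
contact_force: [0.3, -1.3, -1.6]
opening: 0.018
grasp_force: 50.0
```

Emit:
arm_command:
  offset:
    - [0.0175, -0.025, 0.025]
    - [0.0175, -0.025, 0.025]
    - [0.0175, -0.025, 0.025]
    - [0.0175, -0.025, 0.025]
    - [0.0175, -0.025, 0.025]
  yaw: [-0.106, -0.106, -0.106, -0.106, -0.106]
  fingers: [0.1, 0.1, 0.1, 0.1, 0.1]

```text
t: 28.35
position: [0.4914, 0.376, 0.2011]
orientation: [180.0, -0.1, 56.6]
contact_force: [0.0, -0.0, -1.8]
opening: 0.0177
grasp_force: 50.0
```

```bash
python3 - <<'E'
from h import *
st()
plan([(.4885,.381,.11,57.06)])
E
```

```text
t 28.35 pos [0.4914 0.376  0.2011] ori [ 1.7996e+02 -9.0000e-02  5.6580e+01] F [ 0.  -0.  -1.8] M [-0.05 -0.05 -0.02] open 0.0177 grip 50.0
[[0.0009, -0.0017, 0.0304], [0.0017, -0.0035, 0.0608], [0.0026, -0.0052, 0.0911], [0.0026, -0.0052, 0.0911], [0.0026, -0.0052, 0.0911]] [-0.003, -0.006, -0.008, -0.008, -0.008]
```

Emit:
arm_command:
  offset:
    - [0.001, -0.001, 0.03]
    - [0.001, -0.001, 0.055]
    - [0.001, -0.001, 0.055]
    - [0.001, -0.001, 0.055]
    - [0.001, -0.001, 0.055]
  yaw: [0, 0, 0, 0, 0]
  fingers: [0.1, 0.1, 0.1, 0.1, 0.1]

```text
t: 28.85
position: [0.4907, 0.3779, 0.1457]
orientation: [180.0, -0.0, 56.7]
contact_force: [0.9, -0.1, -2.4]
opening: 0.0175
grasp_force: 50.0
```

```bash
python3 - <<'E'
from h import *
st()
plan([(.4885,.381,.09,57.06)])
E
```

```text
t 28.85 pos [0.4907 0.3779 0.1457] ori [ 1.7998e+02 -5.0000e-02  5.6660e+01] F [ 0.9 -0.1 -2.4] M [-0.02 -0.04 -0.01] open 0.0175 grip 50.0
[[0.0007, -0.0017, 0.0278], [0.0014, -0.0035, 0.0557], [0.0014, -0.0035, 0.0557], [0.0014, -0.0035, 0.0557], [0.0014, -0.0035, 0.0557]] [-0.003, -0.007, -0.007, -0.007, -0.007]
```

Emit:
arm_command:
  offset:
    - [0, 0, -0.008]
    - [0.0015, -0.0035, -0.008]
    - [0.0015, -0.0035, -0.008]
    - [0.0015, -0.0035, -0.008]
    - [0.0015, -0.0035, -0.008]
  yaw: [-0.007, -0.007, -0.007, -0.007, -0.007]
  fingers: [0.1, 0.1, 0.1, 0.1, 0.1]

```text
t: 29.35
position: [0.488, 0.3814, 0.1528]
orientation: [-180.0, 0.0, 57.1]
contact_force: [-0.3, 0.7, -2.1]
opening: 0.0175
grasp_force: 50.0
```

Emit:
arm_command:
  offset:
    - [0, 0, 0.004]
    - [0, 0, 0.008]
    - [0, 0, 0.012]
    - [0, 0, 0.016]
    - [0, 0, 0.016]
  yaw: [0, 0, 0, 0, 0]
  fingers: [0.1, 0.1, 0.1, 0.1, 0.1]

```text
t: 29.85
position: [0.4879, 0.3813, 0.1361]
orientation: [-180.0, 0.1, 57.1]
contact_force: [0.4, -0.1, -1.9]
opening: 0.0179
grasp_force: 50.0
```

Emit:
arm_command:
  offset:
    - [0.0005, 0.0005, 0.01]
    - [0.0005, 0.0005, 0.02]
    - [0.0005, 0.0005, 0.03]
    - [0.0005, 0.0005, 0.04]
    - [0.0005, 0.0005, 0.045]
  yaw: [0, 0, 0, 0, 0]
  fingers: [0.1, 0.1, 0.1, 0.1, 0.1]

```text
t: 30.35
position: [0.4884, 0.3813, 0.0904]
orientation: [-180.0, 0.1, 57.1]
contact_force: [-0.3, -0.3, -1.5]
opening: 0.0176
grasp_force: 50.0
```

Emit:
arm_command:
  offset:
    - [0, 0, 0.003]
    - [0, 0, 0.006]
    - [0, 0, 0.009]
    - [0, 0, 0.01]
    - [0, 0, 0.01]
  yaw: [0, 0, 0, 0, 0]
  fingers: [0.1, 0.1, 0.1, 0.1, 0.1]

```text
t: 30.85
position: [0.4888, 0.3816, 0.082]
orientation: [180.0, -0.0, 57.1]
contact_force: [-0.7, -0.1, -2.0]
opening: 0.0175
grasp_force: 50.0
```

Emit:
arm_command:
  offset:
    - [0, 0, 0.001]
    - [0, 0, 0.002]
    - [0, 0, 0.002]
    - [0, 0, 0.002]
    - [0, 0, 0.002]
  yaw: [0, 0, 0, 0, 0]
  fingers: [0.1, 0.1, 0.1, 0.1, 0.1]

```text
t: 31.35
position: [0.4888, 0.3816, 0.08]
orientation: [180.0, -0.0, 57.1]
contact_force: [-0.4, -0.4, -2.0]
opening: 0.0177
grasp_force: 50.0
```

Emit:
arm_command:
  offset:
    - [0, 0, 0]
    - [0, 0, 0]
    - [0, 0, 0]
    - [0, 0, 0]
    - [0, 0, 0]
  yaw: [0, 0, 0, 0, 0]
  fingers: [0.5, 0.5, 0.5, 0.5, 0.5]

```text
t: 31.85
position: [0.4888, 0.3816, 0.08]
orientation: [180.0, -0.0, 57.1]
contact_force: [0.7, 0.4, -0.0]
opening: 0.0469
grasp_force: 0.0
```

Emit:
arm_command:
  offset:
    - [0, 0, -0.03]
    - [0, 0, -0.07]
    - [0, 0, -0.11]
    - [0, 0, -0.15]
    - [0, 0, -0.19]
  yaw: [0, 0, 0, 0, 0]
  fingers: [0.5, 0.5, 0.5, 0.5, 0.5]

```text
t: 32.35
position: [0.4886, 0.3815, 0.2718]
orientation: [180.0, -0.0, 57.1]
contact_force: [0.8, -0.4, 0.5]
opening: 0.0471
grasp_force: 0.0
```

```bash
python3 - <<'E'
from h import *
st()
plan([(.4885,.381,.3,57.06),(.5728,.0412,.3,1.85)])
E
```

```text
t 32.35 pos [0.4886 0.3815 0.2718] ori [ 1.7999e+02 -1.0000e-02  5.7110e+01] F [ 0.8 -0.4  0.5] M [ 0.02 -0.08 -0.04] open 0.0471 grip 0.0
[[-0.0004, 0.0002, -0.0282], [-0.0304, 0.0321, -0.0282], [-0.0603, 0.064, -0.0282], [-0.0903, 0.0959, -0.0282], [-0.1202, 0.1278, -0.0282]] [0.001, 0.121, 0.242, 0.362, 0.483]
[[-0.0117, 0.0422, -0.0], [-0.0234, 0.0843, -0.0], [-0.0351, 0.1265, -0.0], [-0.0468, 0.1687, -0.0], [-0.0468, 0.1687, -0.0]] [0.12, 0.241, 0.361, 0.482, 0.482]
```

Emit:
arm_command:
  offset:
    - [0, 0, -0.028]
    - [-0.03, 0.032, -0.028]
    - [-0.06, 0.064, -0.028]
    - [-0.09, 0.096, -0.028]
    - [-0.12, 0.128, -0.028]
  yaw: [0, 0.121, 0.242, 0.362, 0.483]
  fingers: [0.38, 0.38, 0.38, 0.38, 0.38]

```text
t: 32.85
position: [0.5312, 0.2097, 0.2981]
orientation: [180.0, -0.0, 29.2]
contact_force: [1.1, -0.1, -0.6]
opening: 0.036
grasp_force: 0.0
```

Emit:
arm_command:
  offset:
    - [-0.012, 0.042, 0]
    - [-0.0235, 0.0845, 0]
    - [-0.035, 0.1265, 0]
    - [-0.047, 0.169, 0]
    - [-0.047, 0.169, 0]
  yaw: [0.12, 0.241, 0.361, 0.482, 0.482]
  fingers: [0.38, 0.38, 0.38, 0.38, 0.38]

```text
t: 33.35
position: [0.5739, 0.0367, 0.2977]
orientation: [180.0, 0.0, 1.3]
contact_force: [0.8, 0.6, -0.0]
opening: 0.0359
grasp_force: 0.0
```

Emit:
arm_command:
  offset:
    - [0, 0, 0.02]
    - [0, 0, 0.03]
    - [0, 0, 0.03]
    - [0, 0, 0.03]
    - [0, 0, 0.03]
  yaw: [0, 0, 0, 0, 0]
  fingers: [0.38, 0.38, 0.38, 0.38, 0.38]

```text
t: 33.85
position: [0.5735, 0.0414, 0.2688]
orientation: [180.0, -0.1, 1.9]
contact_force: [0.6, 0.9, 0.9]
opening: 0.0356
grasp_force: 0.0
```

```bash
python3 - <<'E'
from h import *
st()
plan([(.5735,.041,.211,1.85)])
E
```

```text
t 33.85 pos [0.5735 0.0414 0.2688] ori [ 1.80e+02 -7.00e-02  1.86e+00] F [0.6 0.9 0.9] M [ 0.05 -0.    0.02] open 0.0356 grip 0.0
[[0.0, 0.0002, 0.0289], [0.0, 0.0004, 0.0578], [0.0, 0.0004, 0.0578], [0.0, 0.0004, 0.0578], [0.0, 0.0004, 0.0578]] [0.0, 0.0, 0.0, 0.0, 0.0]
```

Emit:
arm_command:
  offset:
    - [0, 0, 0.02]
    - [0, 0, 0.04]
    - [0, 0, 0.056]
    - [0, 0, 0.058]
    - [0, 0, 0.058]
  yaw: [0, 0, 0, 0, 0]
  fingers: [0.38, 0.38, 0.38, 0.38, 0.2]
  newtons: 25

```text
t: 34.35
position: [0.5734, 0.0412, 0.2106]
orientation: [180.0, -0.0, 1.8]
contact_force: [-0.3, -0.3, -0.3]
opening: 0.031
grasp_force: 0.0
```

Emit:
arm_command:
  offset:
    - [0, 0, 0]
    - [0, 0, 0]
    - [0, 0, 0]
    - [0, 0, 0]
    - [0, 0, 0]
  yaw: [0, 0, 0, 0, 0]
  fingers: [0.05, 0.05, 0.05, 0.05, 0.05]

```text
t: 34.85
position: [0.5736, 0.0416, 0.211]
orientation: [-180.0, -0.1, 1.8]
contact_force: [-1.2, 3.9, 5.3]
opening: 0.0114
grasp_force: 25.0
```

Emit:
arm_command:
  offset:
    - [0, -0.012, 0.006]
    - [0, -0.0235, 0.013]
    - [0, -0.035, 0.0205]
    - [0, -0.0455, 0.0285]
    - [0, -0.056, 0.037]
  yaw: [0, 0, 0, 0, 0]
  fingers: [0.05, 0.05, 0.05, 0.05, 0.05]

```text
t: 35.35
position: [0.5718, 0.0969, 0.1732]
orientation: [179.9, -0.1, 1.8]
contact_force: [1.5, -4.8, 3.4]
opening: 0.0114
grasp_force: 25.0
```

Emit:
arm_command:
  offset:
    - [0, -0.01, 0.009]
    - [0, -0.019, 0.019]
    - [0, -0.0275, 0.0295]
    - [0, -0.036, 0.04]
    - [0, -0.043, 0.0515]
  yaw: [0, 0, 0, 0, 0]
  fingers: [0.05, 0.05, 0.05, 0.05, 0.05]

```text
t: 35.85
position: [0.5703, 0.1407, 0.1207]
orientation: [-180.0, -0.0, 1.8]
contact_force: [3.7, -3.3, 4.7]
opening: 0.0114
grasp_force: 25.0
```

Emit:
arm_command:
  offset:
    - [0, 0, 0.001]
    - [0, 0, 0.002]
    - [0, 0, 0.003]
    - [0, 0, 0.003]
    - [0, 0, 0.003]
  yaw: [0, 0, 0, 0, 0]
  fingers: [0.05, 0.05, 0.05, 0.05, 0.05]

```text
t: 36.35
position: [0.57, 0.1409, 0.1186]
orientation: [-179.9, -0.0, 1.8]
contact_force: [-0.9, 5.5, 4.8]
opening: 0.0113
grasp_force: 25.0
```

Emit:
arm_command:
  offset:
    - [0, 0, 0.001]
    - [0, 0, 0.002]
    - [0, 0, 0.002]
    - [0, 0, 0.002]
    - [0, 0, 0.002]
  yaw: [0, 0, 0, 0, 0]
  fingers: [0.05, 0.05, 0.05, 0.05, 0.05]

```text
t: 36.85
position: [0.5701, 0.1409, 0.1185]
orientation: [-179.9, -0.1, 1.8]
contact_force: [-8.9, 3.3, 20.8]
opening: 0.0111
grasp_force: 25.0
```

```bash
python3 - <<'E'
from h import *
st()
q=arm.camera("scene"); import pickle
_,q0=pickle.load(open("p0.pkl","rb"))
# handle red blob ends vs. start
for b in(q0,q):
    m=cv2.inRange(cv2.cvtColor(b["image"],cv2.COLOR_RGB2HSV),(0,150,100),(6,255,255)); m[:190]=0; m[250:]=0; m[:,:270]=0; m[:,330:]=0
    P=np.argwhere(m); print(len(P),P[:,1].min(),P[P[:,1]<290].mean(0),P[P[:,1]>308].mean(0) if (P[:,1]>308).any() else None)
    v=b["image"][:,:,0].astype(float); print(v[205:240,266].astype(int).tolist())
E
```

```text
t 36.85 pos [0.5701 0.1409 0.1185] ori [-1.7991e+02 -8.0000e-02  1.8400e+00] F [-8.9  3.3 20.8] M [ 0.75  1.65 -0.03] open 0.0111 grip 25.0
195 283 [231.89473684 286.60526316] [210.17073171 312.        ]
[42, 32, 24, 32, 50, 109, 175, 202, 188, 186, 191, 188, 187, 189, 185, 194, 185, 143, 73, 54, 69, 67, 65, 68, 60, 52, 42, 41, 41, 38, 44, 44, 43, 45, 52]
73 284 [232.21875 286.71875] None
[200, 180, 143, 128, 161, 203, 210, 208, 206, 206, 208, 205, 204, 204, 201, 214, 208, 161, 85, 59, 73, 73, 71, 69, 64, 51, 49, 38, 48, 42, 45, 47, 42, 52, 44]
```

Emit:
arm_command:
  offset:
    - [0, 0, -0.002]
    - [0, 0, -0.002]
    - [0, 0, -0.002]
    - [0, 0, -0.03]
    - [0, 0, -0.07]
  yaw: [0, 0, 0, 0, 0]
  fingers: [0.4, 0.4, 0.4, 0.4, 0.4]

```text
t: 37.4
position: [0.569, 0.1397, 0.1848]
orientation: [180.0, 0.3, 1.8]
contact_force: [0.3, 0.1, 0.5]
opening: 0.0376
grasp_force: 0.0
```

```bash
python3 - <<'E'
from h import *
st()
p=arm.camera("top"); q=arm.camera("scene"); import pickle; pickle.dump((p,q),open("p7.pkl","wb"))
for n,b in(("t",p),("s",q)):
  for t in("sink_a_center","relay_a_center","cup_center"): print(n,t,[(round(d["conf"],2),np.round(np.array(d["extent"])*[512,384,512,384],0).tolist()) for d in arm.search_frame(t,b)[:4]])
cv2.imwrite("pics/k.png",np.hstack([cv2.resize(b["image"][c[1]:c[3],c[0]:c[2],::-1],(400,500),interpolation=cv2.INTER_CUBIC) for b,c in((p,(272,155,336,235)),(q,(180,110,308,270)))]))
plan([(.5702,.141,.23,1.85),(.5794,-.1497,.23,1.85),(.5794,-.1497,.0437,1.85)])
E
```

```text
t 37.4 pos [0.569  0.1397 0.1848] ori [179.95   0.3    1.81] F [0.3 0.1 0.5] M [ 0.    0.02 -0.05] open 0.0376 grip 0.0
t sink_a_center [(0.51, [301.0, 199.0, 316.0, 212.0])]
t relay_a_center [(0.67, [97.0, 218.0, 124.0, 234.0]), (0.67, [249.0, 117.0, 269.0, 145.0]), (0.45, [292.0, 170.0, 317.0, 221.0])]
t cup_center [(0.82, [292.0, 169.0, 316.0, 221.0]), (0.4, [205.0, 162.0, 282.0, 223.0])]
s sink_a_center []
s relay_a_center []
s cup_center [(0.71, [194.0, 154.0, 245.0, 206.0]), (0.36, [219.0, 153.0, 306.0, 250.0])]
[[0.0006, -0.0011, -0.0449], [0.0006, 0.0404, -0.0449], [0.0006, 0.082, -0.0449], [0.0006, 0.1235, -0.0449], [0.0006, 0.1651, -0.0449]] [-0.001, -0.001, -0.001, -0.001, -0.001]
[[-0.0, 0.0415, -0.0], [-0.0001, 0.0831, -0.0], [-0.0001, 0.1246, -0.0], [-0.0001, 0.1246, 0.0373], [-0.0001, 0.1246, 0.0745]] [-0.0, -0.0, -0.0, -0.0, -0.0]
[[0.0, 0.0, 0.0373], [0.0, 0.0, 0.0745], [0.0, 0.0, 0.1118], [0.0, 0.0, 0.1118], [0.0, 0.0, 0.1118]] [-0.0, -0.0, -0.0, -0.0, -0.0]
```

View pics/k.png

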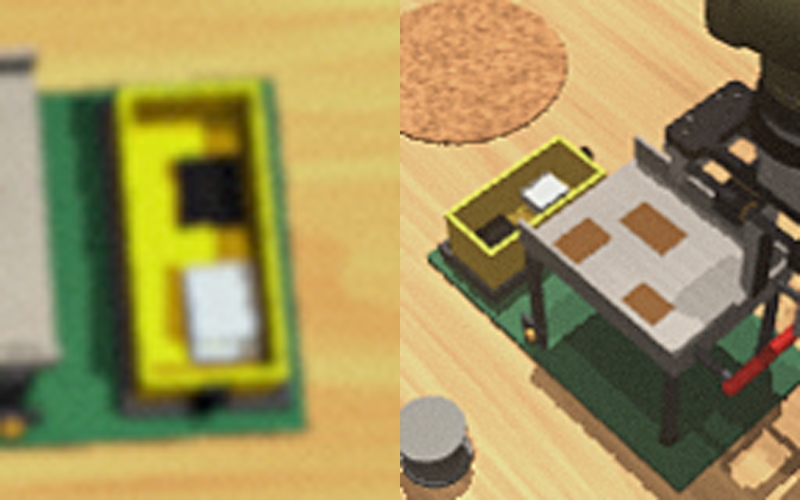

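```bash
python3 - <<'E'
from h import *
import pickle
p,q=pickle.load(open("p7.pkl","rb"))
def c(b,r):
    m=(b["image"].min(2)>190).astype(np.uint8); k=np.zeros_like(m); k[r[1]:r[3],r[0]:r[2]]=1
    P=np.argwhere(m&k)[:,::-1]; return P.mean(0),len(P),P.min(0),P.max(0)
a=c(p,(296,192,316,216)); s=c(q,(215,160,236,182)); print(a,s)
def tri(u,v):
    o1,d1=ray(p,u);o2,d2=ray(q,v); A=np.c_[d1,-d2]; t=np.linalg.lstsq(A,o2-o1,rcond=None)[0]; x,y=o1+t[0]*d1,o2+t[1]*d2; return x,y,np.linalg.norm(x-y)
print(tri(a[0],s[0]))
im=p["image"]; print([im[v,u].tolist() for v in(206,208,209,210,211,212) for u in(304,307,310)])
E
```

```text
(array([306.48598131, 204.1588785 ]), 107, array([302, 198]), array([311, 211])) (array([226.17808219, 170.64383562]), 73, array([220, 166]), array([234, 176]))
(array([ 0.54763799, -0.15834597,  0.03724784]), array([ 0.54755233, -0.15824154,  0.0372185 ]), np.float64(0.00013822351025616236))
[[219, 229, 233], [218, 227, 229], [219, 231, 232], [208, 219, 222], [210, 220, 222], [201, 212, 212], [199, 208, 203], [199, 208, 200], [173, 179, 173], [199, 211, 203], [204, 215, 205], [171, 172, 162], [197, 210, 207], [202, 213, 208], [166, 164, 154], [173, 170, 163], [173, 170, 154], [150, 139, 104]]
```

Emit:
arm_command:
  offset:
    - [0, -0.001, -0.045]
    - [0, 0.0405, -0.045]
    - [0, 0.082, -0.045]
    - [0, 0.1235, -0.045]
    - [0, 0.165, -0.045]
  yaw: [0, 0, 0, 0, 0]
  fingers: [0.5, 0.95, 0.95, 0.95, 0.95]

```text
t: 38.3
position: [0.575, -0.0265, 0.2306]
orientation: [-180.0, 0.1, 1.8]
contact_force: [0.8, -0.4, 0.5]
opening: 0.0741
grasp_force: 0.0
```

Emit:
arm_command:
  offset:
    - [0, 0.0415, 0]
    - [0, 0.083, 0]
    - [0, 0.1245, 0]
    - [0, 0.1245, 0.03]
    - [0, 0.1245, 0.06]
  yaw: [0, 0, 0, 0, 0]
  fingers: [0.95, 0.95, 0.95, 0.95, 0.95]

```text
t: 38.8
position: [0.579, -0.1507, 0.17]
orientation: [-180.0, 0.0, 1.7]
contact_force: [0.5, -0.2, -0.7]
opening: 0.0893
grasp_force: 0.0
```

Emit:
arm_command:
  offset:
    - [0, 0, 0.02]
    - [0, 0, 0.04]
    - [0, 0, 0.04]
    - [0, 0, 0.04]
    - [0, 0, 0.04]
  yaw: [0, 0, 0, 0, 0]
  fingers: [0.95, 0.95, 0.95, 0.95, 0.95]

```text
t: 39.3
position: [0.5798, -0.1495, 0.1325]
orientation: [180.0, -0.1, 1.8]
contact_force: [0.5, 0.9, 0.6]
opening: 0.0892
grasp_force: 0.0
```

```bash
python3 - <<'E'
from h import *
st()
plan([(.5792,-.1495,.044,1.75)])
E
```

```text
t 39.3 pos [ 0.5798 -0.1495  0.1325] ori [ 1.7997e+02 -8.0000e-02  1.8300e+00] F [0.5 0.9 0.6] M [-0.02  0.02 -0.  ] open 0.0892 grip 0.0
[[-0.0003, 0.0, 0.0443], [-0.0006, 0.0, 0.0885], [-0.0006, 0.0, 0.0885], [-0.0006, 0.0, 0.0885], [-0.0006, 0.0, 0.0885]] [0.001, 0.001, 0.001, 0.001, 0.001]
```

Emit:
arm_command:
  offset:
    - [-0.0005, 0, 0.025]
    - [-0.0005, 0, 0.05]
    - [-0.0005, 0, 0.075]
    - [-0.0005, 0, 0.0885]
    - [-0.0005, 0, 0.0885]
  yaw: [0, 0, 0, 0, 0]
  fingers: [0.95, 0.95, 0.95, 0.95, 0.95]
  newtons: 35

```text
t: 39.8
position: [0.5784, -0.1492, 0.0421]
orientation: [-180.0, 0.1, 1.8]
contact_force: [0.1, -0.1, -0.2]
opening: 0.0896
grasp_force: 0.0
```

Emit:
arm_command:
  offset:
    - [0, 0, 0]
    - [0, 0, 0]
    - [0, 0, 0]
    - [0, 0, 0]
    - [0, 0, 0]
  yaw: [0, 0, 0, 0, 0]
  fingers: [0.5, 0.5, 0.5, 0.5, 0.5]

```text
t: 40.3
position: [0.5793, -0.1494, 0.0439]
orientation: [180.0, -0.1, 1.8]
contact_force: [-1.9, 1.2, 6.8]
opening: 0.0637
grasp_force: 35.0
```

Emit:
arm_command:
  offset:
    - [0, 0, 0]
    - [0, 0, 0]
    - [0, 0, -0.004]
    - [0, 0, -0.008]
    - [0, 0, -0.012]
  yaw: [0, 0, 0, 0, 0]
  fingers: [0.5, 0.5, 0.5, 0.5, 0.5]

```text
t: 40.8
position: [0.5787, -0.1494, 0.0551]
orientation: [-180.0, 0.0, 1.8]
contact_force: [-1.0, -0.2, -2.9]
opening: 0.064
grasp_force: 35.0
```

```bash
python3 - <<'E'
from h import *
st()
import pickle
p,q=pickle.load(open("p0.pkl","rb"))
# mat centre: brown disc in top and scene, ellipse of cork minus cup/shadow -> hull circle fit on z=.004
for n,b,r,ex in(("top",p,(335,180,430,275),0),("top7",pickle.load(open("p7.pkl","rb"))[0],(335,180,430,275),0),("sc7",pickle.load(open("p7.pkl","rb"))[1],(150,80,250,170),0)):
    hsv=cv2.cvtColor(b["image"],cv2.COLOR_RGB2HSV).astype(int)[r[1]:r[3],r[0]:r[2]]
    im=b["image"][r[1]:r[3],r[0]:r[2]].astype(int)
    m=((hsv[...,0]>6)&(hsv[...,0]<16)&(hsv[...,1]>85)&(im[...,0]-im[...,2]>50)).astype(np.uint8)
    m=cv2.morphologyEx(m,cv2.MORPH_OPEN,np.ones((3,3))); _,l,s,_=cv2.connectedComponentsWithStats(m); k=1+np.argmax(s[1:,4])
    cs,_=cv2.findContours((l==k).astype(np.uint8),cv2.RETR_EXTERNAL,cv2.CHAIN_APPROX_NONE); h=cv2.convexHull(max(cs,key=len))[:,0]+[r[0],r[1]]
    X=np.array([at_z(b,u,.004)[:2] for u in h]); f=least_squares(lambda a:np.hypot(X[:,0]-a[0],X[:,1]-a[1])-.11,[.48,-.378],loss="soft_l1",f_scale=.002)
    print(n,len(h),s[k,4],f.x.round(4),np.abs(f.fun).mean().round(4))
E
```

```text
t 40.8 pos [ 0.5787 -0.1494  0.0551] ori [-1.7999e+02  2.0000e-02  1.8200e+00] F [-1.  -0.2 -2.9] M [0.05 0.03 0.03] open 0.064 grip 35.0
top 21 1635 [ 0.4858 -0.3776] 0.003
top7 18 1171 [ 0.4846 -0.3796] 0.0146
sc7 28 2238 [ 0.4865 -0.372 ] 0.0015
```

```bash
python3 - <<'E'
from h import *
plan([(.579,-.1494,.115,1.82),(.486,-.3765,.1,1.82)],v=.03)
E
```

```text
[[0.0002, 0.0, -0.03], [0.0003, 0.0001, -0.0599], [-0.0108, 0.025, -0.0582], [-0.0219, 0.0498, -0.0566], [-0.0331, 0.0747, -0.0549]] [0.0, 0.0, 0.0, 0.0, 0.0]
[[-0.0111, 0.0249, 0.0017], [-0.0223, 0.0498, 0.0033], [-0.0334, 0.0747, 0.005], [-0.0445, 0.0996, 0.0067], [-0.0556, 0.1245, 0.0083]] [-0.0, -0.0, -0.0, -0.0, -0.0]
[[-0.0111, 0.0249, 0.0017], [-0.0111, 0.0249, 0.0017], [-0.0111, 0.0249, 0.0017], [-0.0111, 0.0249, 0.0017], [-0.0111, 0.0249, 0.0017]] [-0.0, -0.0, -0.0, -0.0, -0.0]
```

Emit:
arm_command:
  offset:
    - [0, 0, -0.03]
    - [0, 0, -0.06]
    - [-0.011, 0.025, -0.058]
    - [-0.022, 0.05, -0.0565]
    - [-0.033, 0.0745, -0.055]
  yaw: [0, 0, 0, 0, 0]
  fingers: [0.5, 0.5, 0.5, 0.5, 0.5]

```text
t: 41.3
position: [0.5478, -0.2256, 0.1102]
orientation: [180.0, -0.0, 1.8]
contact_force: [-0.1, -0.2, -3.0]
opening: 0.0636
grasp_force: 35.0
```

Emit:
arm_command:
  offset:
    - [-0.011, 0.025, 0.002]
    - [-0.0225, 0.05, 0.0035]
    - [-0.0335, 0.0745, 0.005]
    - [-0.0445, 0.0995, 0.0065]
    - [-0.0555, 0.1245, 0.0085]
  yaw: [0, 0, 0, 0, 0]
  fingers: [0.5, 0.5, 0.5, 0.5, 0.5]

```text
t: 41.8
position: [0.4961, -0.3521, 0.1016]
orientation: [180.0, 0.0, 1.8]
contact_force: [0.5, -0.2, -3.8]
opening: 0.0639
grasp_force: 35.0
```

Emit:
arm_command:
  offset:
    - [-0.011, 0.025, 0.002]
    - [-0.011, 0.025, 0.002]
    - [-0.011, 0.025, 0.002]
    - [-0.011, 0.025, 0.002]
    - [-0.011, 0.025, 0.002]
  yaw: [0, 0, 0, 0, 0]
  fingers: [0.5, 0.5, 0.5, 0.5, 0.5]

```text
t: 42.3
position: [0.4869, -0.3757, 0.0996]
orientation: [-180.0, -0.0, 1.9]
contact_force: [0.5, -0.1, -3.5]
opening: 0.0641
grasp_force: 35.0
```

```bash
python3 - <<'E'
from h import *
st()
plan([(.486,-.3765,.046,1.82)],v=.012)
E
```

```text
t 42.3 pos [ 0.4869 -0.3757  0.0996] ori [-180.     -0.      1.88] F [ 0.5 -0.1 -3.5] M [ 0.04  0.06 -0.05] open 0.0641 grip 35.0
[[-0.0002, 0.0002, 0.0107], [-0.0004, 0.0003, 0.0214], [-0.0006, 0.0005, 0.0322], [-0.0008, 0.0006, 0.0429], [-0.001, 0.0008, 0.0536]] [0.0, 0.0, 0.001, 0.001, 0.001]
```

Emit:
arm_command:
  offset:
    - [0, 0, 0.012]
    - [0, 0, 0.024]
    - [0, 0, 0.036]
    - [0, 0, 0.046]
    - [0, 0, 0.052]
  yaw: [0, 0, 0, 0, 0]
  fingers: [0.5, 0.5, 0.5, 0.5, 0.5]

```text
t: 42.8
position: [0.4861, -0.3761, 0.0458]
orientation: [-179.9, 0.1, 1.8]
contact_force: [0.9, 0.1, -3.5]
opening: 0.0636
grasp_force: 35.0
```

Emit:
arm_command:
  offset:
    - [0, 0, 0.002]
    - [0, 0, 0.004]
    - [0, 0, 0.006]
    - [0, 0, 0.0075]
    - [0, 0, 0.0075]
  yaw: [0, 0, 0, 0, 0]
  fingers: [0.5, 0.5, 0.5, 0.5, 0.5]

```text
t: 43.3
position: [0.4866, -0.3765, 0.04]
orientation: [180.0, -0.0, 1.8]
contact_force: [-0.1, -0.0, -3.4]
opening: 0.0638
grasp_force: 35.0
```

Emit:
arm_command:
  offset:
    - [0, 0, 0.001]
    - [0, 0, 0.001]
    - [0, 0, 0.001]
    - [0, 0, 0.001]
    - [0, 0, 0.001]
  yaw: [0, 0, 0, 0, 0]
  fingers: [0.5, 0.5, 0.5, 0.5, 0.5]

```text
t: 43.8
position: [0.4866, -0.3765, 0.0399]
orientation: [180.0, -0.0, 1.8]
contact_force: [-4.1, 2.0, 5.2]
opening: 0.0636
grasp_force: 35.0
```

Emit:
arm_command:
  offset:
    - [0, 0, 0]
    - [0, 0, 0]
    - [0, 0, 0]
    - [0, 0, 0]
    - [0, 0, 0]
  yaw: [0, 0, 0, 0, 0]
  fingers: [0.95, 0.95, 0.95, 0.95, 0.95]

```text
t: 44.3
position: [0.4865, -0.3764, 0.039]
orientation: [180.0, -0.0, 1.8]
contact_force: [0.9, -0.4, 0.5]
opening: 0.0896
grasp_force: 0.0
```

Emit:
arm_command:
  offset:
    - [0, 0, -0.03]
    - [0, 0, -0.07]
    - [0, 0, -0.11]
    - [0, 0, -0.15]
    - [0, 0, -0.18]
  yaw: [0, 0, 0, 0, 0]
  fingers: [1, 1, 1, 1, 1]

```text
t: 44.8
position: [0.4867, -0.3766, 0.2218]
orientation: [179.9, -0.1, 1.8]
contact_force: [-0.5, 1.0, -0.1]
opening: 0.0943
grasp_force: 0.0
```

Emit:
arm_command:
  offset:
    - [-0.03, 0, 0]
    - [-0.07, 0, 0]
    - [-0.1, 0, 0]
    - [-0.13, 0, 0]
    - [-0.15, 0, 0]
  yaw: [0, 0, 0, 0, 0]
  fingers: [1, 1, 1, 1, 1]

```text
t: 45.3
position: [0.3349, -0.3812, 0.2191]
orientation: [180.0, -0.0, 1.8]
contact_force: [0.7, -0.2, -0.5]
opening: 0.094
grasp_force: 0.0
```

```bash
python3 - <<'E'
from h import *
import pickle
st(); p=arm.camera("top"); q=arm.camera("scene")
p0,q0=pickle.load(open("p0.pkl","rb"))
for t in("cup_center","mat","clock","solder_reel","tin","scraper_center","rack"):
    for n,b in(("top",p),("scene",q)): print(n,t,[(round(d["conf"],2),np.round(np.array(d["extent"])*[512,384,512,384],0).tolist()) for d in arm.search_frame(t,b)[:2]])
save(p,"m.png"); save(q,"ms.png")
# cup rim in both pictures: yellow mask extents vs model
for n,b,r in(("top",p,(330,170,440,280)),("scene",q,(150,80,250,170))):
    hsv=cv2.cvtColor(b["image"],cv2.COLOR_RGB2HSV); m=cv2.inRange(hsv,(22,150,60),(34,255,255)); k=np.zeros_like(m); k[r[1]:r[3],r[0]:r[2]]=1
    P=np.argwhere(m*k>0)[:,::-1]; u=proj(b,[(.4855+dx,-.3765+dy,z) for dx in(-.068,.068) for dy in(-.032,.032) for z in(.004,.066)])
    print(n,P.min(0),P.max(0),"model",u.min(0).round(1),u.max(0).round(1))
# orange handle before/after
for b in(p0,p):
    m=cv2.inRange(cv2.cvtColor(b["image"],cv2.COLOR_RGB2HSV),(5,170,190),(17,255,255)); m[:205]=0;m[245:]=0;m[:,:85]=0;m[:,135:]=0; P=np.argwhere(m>0); print(len(P),P.mean(0))
E
```

```text
t 45.3 pos [ 0.3349 -0.3812  0.2191] ori [179.98  -0.     1.78] F [ 0.7 -0.2 -0.5] M [ 0.01  0.02 -0.01] open 0.094 grip 0.0
top cup_center [(0.9, [369.0, 199.0, 402.0, 252.0])]
scene cup_center [(0.75, [176.0, 103.0, 222.0, 148.0])]
top mat [(0.72, [341.0, 190.0, 417.0, 265.0]), (0.37, [97.0, 202.0, 151.0, 256.0])]
scene mat [(0.62, [165.0, 114.0, 234.0, 157.0])]
top clock [(0.84, [333.0, 114.0, 371.0, 150.0]), (0.15, [375.0, 206.0, 388.0, 219.0])]
scene clock [(0.72, [129.0, 151.0, 152.0, 204.0])]
top solder_reel [(0.83, [251.0, 120.0, 268.0, 146.0])]
scene solder_reel [(0.9, [178.0, 234.0, 204.0, 267.0])]
top tin [(0.76, [147.0, 131.0, 177.0, 161.0]), (0.41, [191.0, 165.0, 318.0, 232.0])]
scene tin [(0.88, [270.0, 295.0, 305.0, 339.0])]
top scraper_center [(0.69, [98.0, 217.0, 124.0, 234.0]), (0.61, [368.0, 199.0, 402.0, 252.0])]
scene scraper_center [(0.96, [387.0, 262.0, 412.0, 296.0])]
top rack [(0.7, [377.0, 209.0, 389.0, 222.0]), (0.68, [96.0, 204.0, 152.0, 255.0])]
scene rack [(0.7, [356.0, 265.0, 415.0, 322.0])]
top [368 198] [402 248] model [367.5 198.1] [401.7 248.9]
scene [175 103] [221 144] model [173.6 101.4] [221.3 145.1]
130 [225.91538462 106.76153846]
139 [225.74820144 106.65467626]
```

```bash
python3 -c "
from rig import arm
print(arm.close_job())"
```

```text
the job is handed in; nothing more can be done
None
```

The job is handed in at about 45 s of the 184 s: the cup stands near the middle of the mat with the three parts that were on the tray (the aluminium sink was only seen as a sliver under the white relay), the scraper is back in its slot, the tray is level, and the clock, reel and tin look unmoved in the last pictures.

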